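# Seat a well block on its spacer bars in a sample clamp

### The job

The metal well block sits too high and crooked in the jaws of the black clamp stand, and the two loose spacer bars under it stick out too far. Push both bars in under the block until each meets the end stop, then press the block down on its top, firmly but gently, working on whichever end is high, until it sits level and so tight on both bars that they no longer slide. Check this with a light nudge on the free end of the left bar, then of the right bar, and leave everything seated and the other things on the bench undisturbed.

Things in the scene. Friction and masses are not known exactly. Their poses are not given: they have to be found in the camera images.
- clamp: Black clamp stand fixed to the bench: base plate 290 (x) x 250 (y) x 20 mm, origin at the centre of its underside, z up, x along the bars, open at its +x side. Two aluminium jaws, 110 mm long, stand at y = 42 to 59 mm either side, tops 60 mm above the origin; its thumbscrew reaches y = -117 mm. The bars lie in channels centred at y = +25 and -25 mm.
- stop (a point): Middle of the end stop's face, a steel strip 82 mm wide and 16 mm high on the base plate, 75 mm to -x of the clamp's origin; axes as the clamp's. Before it, under each bar, lie light spring strips that give way (7 N for both bars) and, hidden 1 to 5 mm lower, a firm rail (40 N/mm) that stops the bars. Ribs 12 mm high make channels 13 mm wide, 8 to 138 mm before the face. The bars' inner ends must come up to it.
- block: Aluminium well block 127 (x) x 85 (y) x 30 mm, dark shallow wells on its flat top, centred between the jaws; origin at the centre of its underside, axes as the clamp's. It starts 3.5 to 7 mm clear of the bars, tilted about y up to 0.045 rad. Only slides up or down and tilts about y, against the jaws' friction; stays where left. Seated, its underside is 37 to 41 mm above the clamp's origin: to be felt.
- block_top (a point): Middle of the block's top face, 67 to 71 mm above the clamp's origin when seated; axes as the block's. About 8 N pressed down here slides the block, some 12 N when it takes the bars down with it; once they meet the rails, levelling it from here takes some 22 N, on the high end only 14 N. More than 50 N on the block damages the stand.
- press_out (a point): Point on the block's top 45 mm to +x of its middle (outer end). Pressed down here, the block slides with 8 to 12 N; when this end is high and the bars are down on their rails, some 14 N levels it; 20 to 25 N, held for a moment, seats it tight (it then keeps pressing the bars with 6 to 9 N each).
- press_in (a point): Point on the block's top 45 mm to -x of its middle (inner end); behaves as the outer one.
- bar_left_mid (a point): Centre of the left (clamp's +y) spacer bar: loose bright steel, 180 (x, along the clamp's x) x 10 x 16 mm high, 0.22 kg, in its channel under the block. At the stop this point is 15 mm to +x of the clamp's origin, and the free end is 41.5 mm beyond the block's +x face. Starts 12 to 38 mm farther out. Slides with 1 to 2 N until the block is seated. More than 50 N on a bar damages the stand.
- bar_left_end (a point): Middle of the left bar's free (+x) end face, 90 mm from its centre, 14 mm above the base plate at the start, 1 to 5 mm lower when seated. To check the bar, push lightly (2 to 3 N) on the free end, for example sideways.
- bar_right_mid (a point): Centre of the right (clamp's -y) spacer bar; same size, place along its channel and behaviour as the left.
- bar_right_end (a point): Middle of the right bar's free (+x) end face, 90 mm from its centre.
Mind the look-alikes: they are no part of the job. What is shaped like the part that bears bar_right_mid but purple is not meant.

How it is judged:
By the outcome, as a careful person would: the job done as asked, in the order asked, and still so for the second after the job is handed in, with the robot touching nothing.
It also fails if it takes over 64 s, if anything falls off the work surface, if the arm or the gripper's body presses on something with over 40 N, if the wrist force passes 120 N, or if a joint passes its speed limit or range.

### The arm

A 6-joint arm with a two-finger parallel gripper is mounted at the origin on the work surface. World frame = base frame: x ahead of the robot, y to its left, z up, the work surface at z = 0. Lengths are in m, angles in degrees, forces in N, time in s.
With the tool pointing down it reaches from about 0.275 to 0.85 m from the base axis. Payload 5.2 kg.
Tool frame: the origin (TCP) lies on the centre line of the jaws, within the pads' length; the fingertips stand 19 mm ahead of it and the grasp point (between the pads) is the TCP (nose_length is the distance from the TCP to the fingertips, in m); z points along the fingers, y is the direction in which the jaws open and shut (so a half turn about z gives the same grasp; the last joint's range is limited). The gripper opens to 85 mm and grips with 20 to 120 N. Pads are 22 mm wide; open, the fingers measure 114 mm over their backs; the gripper's body (76 mm by 85 mm) begins 54 mm behind the grasp point. The pads swing forward as they close: fully open they stand 13 mm farther back than shut.
Start: joints at [-81.349, 14.817, 87.949, -0, 77.235, -11.62], TCP at [0.191, -0.516, 0.22] pointing down, gripper open.
Joint ranges: [-179.93, 179.93], [-52.35, 119.4], [10.71, 147.94], [-69.91, 249.91], [12.55, 155.21], [-178.61, 178.61]. Speed limits (degrees/s): [147.25, 147.25, 180, 180, 180, 180].

### API

Orientations are given as [roll, pitch, yaw] about the fixed x, y, z axes, in that order (R = Rz(yaw) Ry(pitch) Rx(roll)).
In Python, from bench import * gives the robot as it stands.
- The arm moves only by the tool play_rows, never from a script. Its argument "series" is a list of rows, each a list of 5 numbers: the closure, from 0 (fully open) to 1 (shut), then the shift along the tool's x, y, z in units of 0.2 m (1.0 is 0.2 m), then the turn about the tool's z in units of 45 degrees (1.0 is 45 degrees). A call has 1 to 5 rows; each row is the pose to reach, as a shift and turn from the pose commanded when the call began, along the tool's axes at that moment; what a row does not reach only later rows make up. A row lasts 1/8 s, in which the tool goes at most 62.5 mm and 10.7 degrees, less where a joint would pass 70% of its speed; a pose out of reach is approached as far as the arm can. A call with a number of a shift or a turn outside -1 to 1 is refused whole. A call with a gripper value outside its range is refused whole. The fingers move at their own pace and stop on an object; "force" is the grip in N (left out, the last holds). Time passes only in rows, so rows that repeat a pose let the fingers close. It gives the time, the measured TCP pose, the force and the opening at its end, in the units of the state.
- state(): the state, without advancing time (a new reading comes with each control period).
- grab_frame(name): name is "side" or "top"; returns a dict with "img" (480x640x3 uint8, blue, green, red), "camera_matrix" (3x3 intrinsics, pixels), "rvec" (rotation vector, rad) and "tvec" (3), from world to camera coordinates, as OpenCV has them. Camera axes: x right, y down, z forward; pixel columns grow to the right and rows downward; lengths in m; the calibration is good to about 2 mm. A picture is of the moment at which its call begins. There is no depth.
- job_done(): hands the job in, once; it reports no verdict.
The state is a dict: "time_s": time; "q": joint angles; "joint_velocities": joint speeds; "effort": joint torques, N m; "tcp_pos": TCP position; "ee_rot": TCP orientation; "contact_force": force on the tool from outside, world axes, zero at the start; "wrist_torque": the same for the moment, N m; "finger_gap": finger opening in m.
Only numpy, scipy, OpenCV 4.12 (cv2) and the standard library are available. Lean on these libraries where they do the work, as an engineer would, in place of code of your own. Each camera call takes 0.05 s, during which the arm holds its last target.

## Working session

There is one attempt and no reset: what is moved stays moved. The work goes in short steps, Python scripts to look and compute and a tool call to move; the robot and the scene stay as the last step left them, time stands still between calls to the robot, and variables do not carry over. Pictures are saved under pics/ and viewed, and the job is handed in when it is done.

Besides the shell and the picture viewer there is one more tool, called after "Request:" as name([rows], argument=value, ...), one row to a line, values as JSON. play_rows: Moves the arm, as the interface text tells. Shifts and turns lie within -1 to 1; 1 stands for 0.2 m of shift or 45 degrees of turn. Its arguments: {"type":"object","properties":{"series":{"type":"array","items":{"type":"array","items":{"type":"number"}}},"force":{"type":"number"}},"required":["series"]}

```bash
mkdir -p pics
python3 - <<'E'
from bench import *
import cv2
for n in ("side","top"):
    f=grab_frame(n); cv2.imwrite(f"pics/{n}0.png",f["img"]); print(n,f["camera_matrix"],f["rvec"].ravel(),f["tvec"].ravel())
    import numpy as np; np.savez(f"{n}_cal.npz",K=f["camera_matrix"],r=f["rvec"],t=f["tvec"],img=f["img"])
print(state())
E
```

```text
side [[598.14642352   0.         318.95629595]
 [  0.         598.14642352 241.1603728 ]
 [  0.           0.           1.        ]] [ 0.07568114 -2.88629899  1.1328871 ] [0.426741   0.14979675 1.11263821]
top [[467.74955756   0.         320.23720572]
 [  0.         467.74955756 237.70456512]
 [  0.           0.           1.        ]] [ 2.12736246 -2.16980312  0.07968094] [-0.07253904  0.47446611  0.90458627]
{'time_s': 0.1, 'q': array([-8.13523473e+01,  1.48556252e+01,  8.80041677e+01,  3.09159899e-03,
        7.72335631e+01, -1.16195342e+01]), 'joint_velocities': array([ 0.0469538 , -0.01974242, -0.26582184, -0.00163889,  0.00990762,
       -0.06377809]), 'effort': array([ 3.79738980e-03, -4.46967173e+01, -2.91245824e+01, -2.64278733e-04,
        6.09764946e-03, -2.05425113e-05]), 'tcp_pos': array([ 0.19048715, -0.51545364,  0.21915722]), 'ee_rot': array([-1.79909164e+02, -2.17552981e-02,  2.02664840e+01]), 'contact_force': array([-0.17611775, -0.01888556, -0.44829271]), 'wrist_torque': array([-0.01593579,  0.01374308, -0.01509962]), 'finger_gap': 0.0854888962578781}
```

View pics/side0.png

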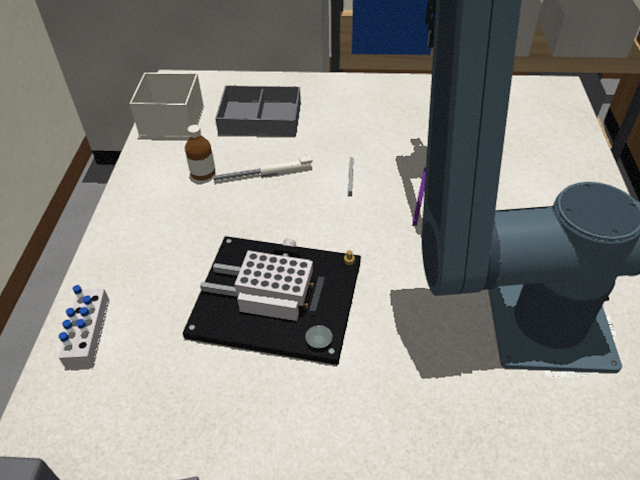

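View pics/top0.png

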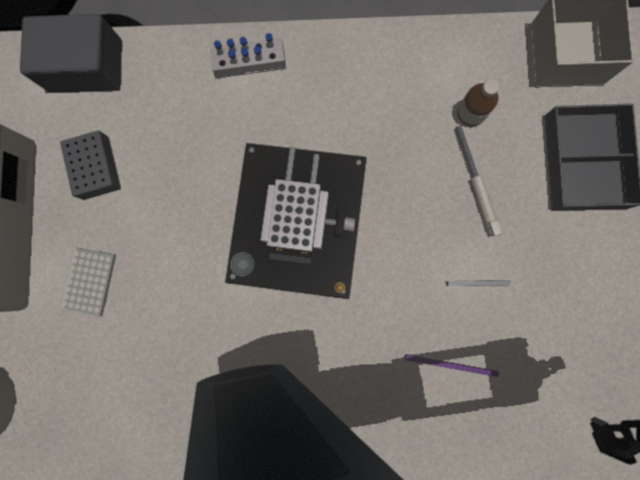

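Run:
```python
import cv2,numpy as np
a=np.load("side_cal.npz");b=np.load("top_cal.npz")
for n,c in(("side",a),("top",b)):
    R=cv2.Rodrigues(c["r"])[0]; print(n,-R.T@c["t"].ravel(),R.T[:,2])
cv2.imwrite("pics/s1.png",cv2.resize(a["img"][225:370,175:370],None,fx=4,fy=4,interpolation=cv2.INTER_CUBIC))
cv2.imwrite("pics/t1.png",cv2.resize(b["img"][135:305,215:375],None,fx=3.5,fy=3.5,interpolation=cv2.INTER_CUBIC))
```

```text
side [0.36927461 0.67093653 0.92519791] [ 0.05503073 -0.67856335 -0.73247757]
top [ 0.3715136  -0.11332517  0.94751853] [ 0.10916762  0.03382764 -0.99344759]
```

View pics/s1.png

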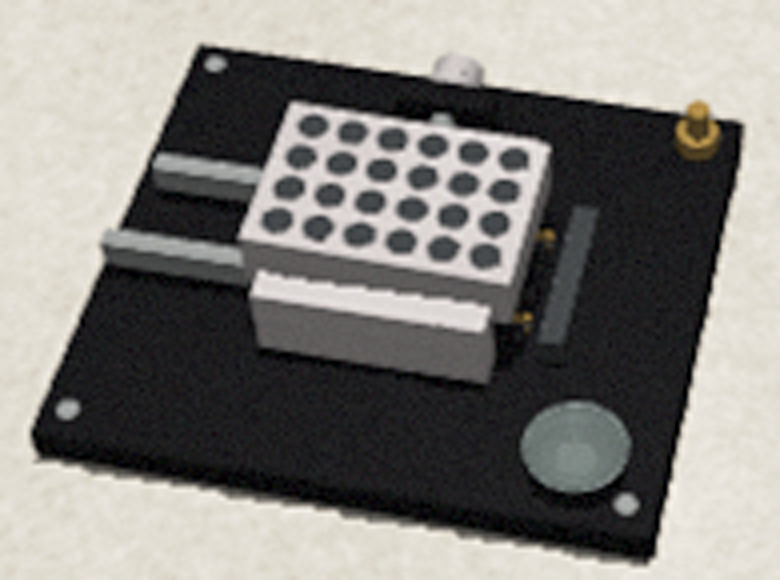

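View pics/t1.png

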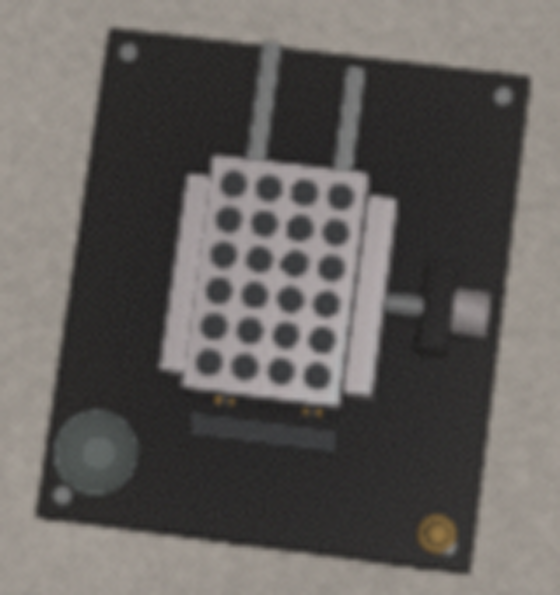

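```bash
cat > fit.py <<'E'
import cv2,numpy as np
from scipy.optimize import least_squares
C={n:np.load(f"{n}_cal.npz") for n in("side","top")}
def proj(n,P):
    c=C[n]; return cv2.projectPoints(np.asarray(P,float).reshape(-1,3),c["r"],c["t"],c["K"],None)[0].reshape(-1,2)
def pix(n,p):
    p=np.asarray(p,float); s,o=((4,(175,225)) if n=="side" else (3.5,(215,135)))
    return (p+.5)/s-.5+np.array(o)
def W(p,P):
    c,s=np.cos(p[2]),np.sin(p[2]);P=np.atleast_2d(P)
    return np.c_[p[0]+c*P[:,0]-s*P[:,1],p[1]+s*P[:,0]+c*P[:,1],P[:,2]]
E
cat > f1.py <<'E'
from fit import *
b=[(.145,.125,.02),(.145,-.125,.02),(-.145,.125,.02),(-.145,-.125,.02)]
tb=pix("top",[(110,28),(530,78),(38,517),(470,573)]); sb=pix("side",[(35,432),(200,46),(652,548),(742,124)])
tk=pix("top",[(212,155),(368,173),(182,387),(340,406)]); sk=pix("side",[(243,240),(293,102),(508,284),(550,145)])
te=pix("top",[(271,43),(356,68)]); se=pix("side",[(105,240),(157,162)])
def model(p):
    zc,t=p[3:5]; bl=[(sx*.0635,sy*.0425,zc+(-sx*.0635*t)) for sx,sy in((1,1),(1,-1),(-1,1),(-1,-1))]
    e=[(p[5],.025,.042),(p[6],-.025,.042)]; e2=e
    P=np.vstack([W(p,b),W(p,bl),W(p,e)])
    return proj("top",P)+p[7:9],proj("side",P)+p[9:11]
def res(p):
    T,S=model(p); return np.r_[(T-np.vstack([tb,tk,te])).ravel(),(S-np.vstack([sb,sk,se])).ravel(),p[7:11]/1.0]
r=least_squares(res,[.45,0,0,.075,0,.13,.13,0,0,0,0]);p=r.x
J=np.linalg.inv(r.jac.T@r.jac); print(np.round(p,4),"yaw",np.degrees(p[2]));print(np.round(r.fun,1));print(np.round(np.sqrt(np.diag(J)),4))
np.save("p.npy",p)
for nm,q in dict(end_L=(p[5],.025,.034),end_R=(p[6],-.025,.034),top=(0,0,p[3]),pout=(.045,0,0),pin=(-.045,0,0)).items(): print(nm,W(p,q).round(4))
E
python3 f1.py
```

```text
[ 0.5118 -0.0332 -0.1472  0.0794 -0.0169  0.14    0.1312  0.417  -0.2218
  0.2388  1.0911] yaw -8.436695521128822
[-0.6 -0.4  0.7 -0.6 -1.2  0.6  0.2  1.   0.5 -0.2  0.3 -0.  -0.2 -0.3
 -0.4 -0.   0.2  0.   0.1  0.1 -1.6  0.9 -0.1 -0.5  0.9 -1.2  1.2 -0.4
 -1.2 -0.1 -0.4  0.3  0.7  0.3  0.3 -0.2  0.  -0.4 -0.1  0.2  0.4 -0.2
  0.2  1.1]
[0.0014 0.0015 0.0033 0.0017 0.0217 0.0015 0.0015 0.7789 0.7211 0.7473
 0.6692]
end_L [[ 0.6539 -0.029   0.034 ]]
end_R [[ 0.6379 -0.0772  0.034 ]]
top [[ 0.5118 -0.0332  0.0794]]
pout [[ 0.5563 -0.0398  0.    ]]
pin [[ 0.4672 -0.0266  0.    ]]
```

```bash
cat > h.py <<'E'
from bench import *
from fit import *
import sys
p=np.load("p.npy"); 
def go(cx,cy,z,yaw=None):
    s=state(); t=W(p,(cx,cy,z))[0]; y=np.radians(s["ee_rot"][2]); d=t-s["tcp_pos"]
    u=np.array([np.cos(y)*d[0]+np.sin(y)*d[1],np.sin(y)*d[0]-np.cos(y)*d[1],-d[2]])/.2
    ty=np.degrees(p[2])if yaw is None else yaw
    print("units",u.round(3),"turn",round(-(ty-s["ee_rot"][2])/45,4)); info(s)
def info(s=None):
    s=s or state(); d=s["tcp_pos"]-[p[0],p[1],0];c,n=np.cos(p[2]),np.sin(p[2])
    f=s["contact_force"]
    print("t",round(s["time_s"],2),"clamp xyz mm",(1e3*np.array([c*d[0]+n*d[1],-n*d[0]+c*d[1],d[2]])).round(1),"yaw",round(s["ee_rot"][2],2),"F clamp",np.round([c*f[0]+n*f[1],-n*f[0]+c*f[1],f[2]],2),"gap",round(s["finger_gap"],4))
E
python3 -c "
from h import *
go(.175,.025,.2)"
```

```text
units [ 3.17  -1.395  0.096] turn 0.6378
t 0.1 clamp xyz mm [-247.  -524.2  219.2] yaw 20.27 F clamp [-0.17 -0.04 -0.45] gap 0.0855
```

Request:
play_rows([
  [1, 0.28, -0.12, 0, 0],
  [1, 0.56, -0.24, 0, 0],
  [1, 0.8, -0.36, 0, 0],
  [1, 1, -0.44, 0, 0],
], force=40)

```text
time_s: 0.6
tcp_pos: [0.3487, -0.362, 0.2196]
ee_rot: [-179.9, -0.0, 20.3]
contact_force: [1.2, 0.5, -0.9]
finger_gap: 0.0124
```

Request:
play_rows([
  [1, 0.28, -0.12, 0, 0],
  [1, 0.56, -0.24, 0, 0],
  [1, 0.8, -0.36, 0, 0],
  [1, 1, -0.44, 0, 0],
])

```text
time_s: 1.1
tcp_pos: [0.5058, -0.2101, 0.2196]
ee_rot: [-180.0, 0.0, 20.3]
contact_force: [-0.0, -0.9, 0.3]
finger_gap: -0.0003
```

Request:
play_rows([
  [1, 0.28, -0.12, 0, 0.16],
  [1, 0.56, -0.24, 0, 0.36],
  [1, 0.8, -0.36, 0, 0.52],
  [1, 1, -0.44, 0, 0.638],
  [1, 1, -0.44, 0, 0.638],
])

```text
time_s: 1.72
tcp_pos: [0.6632, -0.0576, 0.2185]
ee_rot: [-179.9, 0.1, -8.2]
contact_force: [-0.0, -0.7, -0.2]
finger_gap: -0.0002
```

```bash
python3 -c "
from h import *
go(.175,.025,.1)"
```

```text
units [ 0.109 -0.134  0.592] turn 0.0044
t 1.73 clamp xyz mm [153.4  -1.9 218.5] yaw -8.24 F clamp [ 0.08 -0.66 -0.21] gap -0.0002
```

Request:
play_rows([
  [1, 0.11, -0.135, 0.2, 0.004],
  [1, 0.11, -0.135, 0.45, 0.004],
  [1, 0.11, -0.135, 0.68, 0.004],
  [1, 0.11, -0.135, 0.74, 0.004],
])

```text
time_s: 2.22
tcp_pos: [0.6843, -0.0372, 0.0679]
ee_rot: [-180.0, 0.5, -8.6]
contact_force: [-0.2, -0.4, 0.9]
finger_gap: 0.0005
```

```bash
python3 -c "
from h import *
go(.175,.025,.05)
a=grab_frame('side')['img'];b=grab_frame('top')['img']
cv2.imwrite('pics/s2.png',cv2.resize(a[200:350,150:350],None,fx=4,fy=4));cv2.imwrite('pics/t2.png',cv2.resize(b[80:260,220:380],None,fx=3.3,fy=3.3))"
```

```text
units [ 0.018 -0.018  0.09 ] turn -0.0041
t 2.23 clamp xyz mm [171.3  21.3  67.9] yaw -8.62 F clamp [-0.14 -0.42  0.91] gap 0.0005
```

View pics/s2.png

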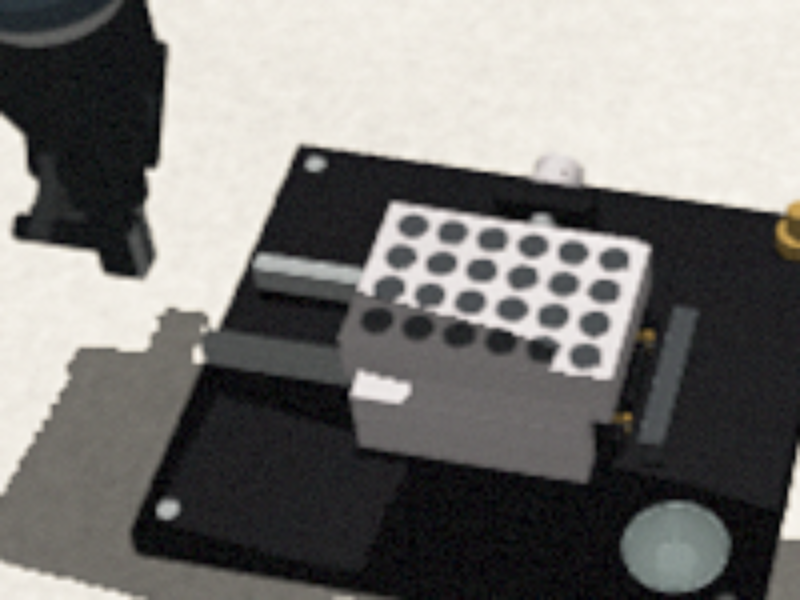

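View pics/t2.png

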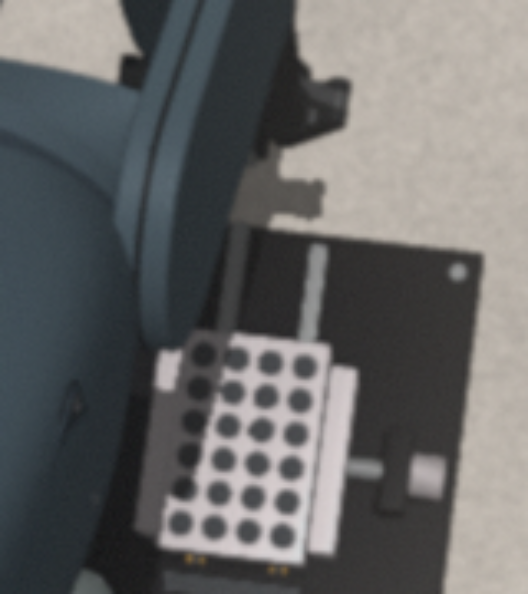

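Request:
play_rows([
  [1, 0.018, -0.018, 0.05, -0.004],
  [1, 0.018, -0.018, 0.095, -0.004],
  [1, 0.018, -0.018, 0.095, -0.004],
])

```text
time_s: 2.7
tcp_pos: [0.6915, -0.0338, 0.0527]
ee_rot: [180.0, 0.0, -8.4]
contact_force: [-0.6, 0.3, -0.1]
finger_gap: 0.0001
```

```bash
python3 -c "
from h import *
go(.16,.025,.048)
print(proj('side',W(p,(.175,.025,.03))))
a=grab_frame('side')['img']
cv2.imwrite('pics/s3.png',cv2.resize(a[200:350,150:350],None,fx=4,fy=4))"
```

```text
units [-0.09   0.004  0.024] turn 0.0003
t 2.7 clamp xyz mm [177.9  25.8  52.7] yaw -8.42 F clamp [-0.62  0.16 -0.13] gap 0.0001
[[184.4683649  284.36531541]]
```

View pics/s3.png

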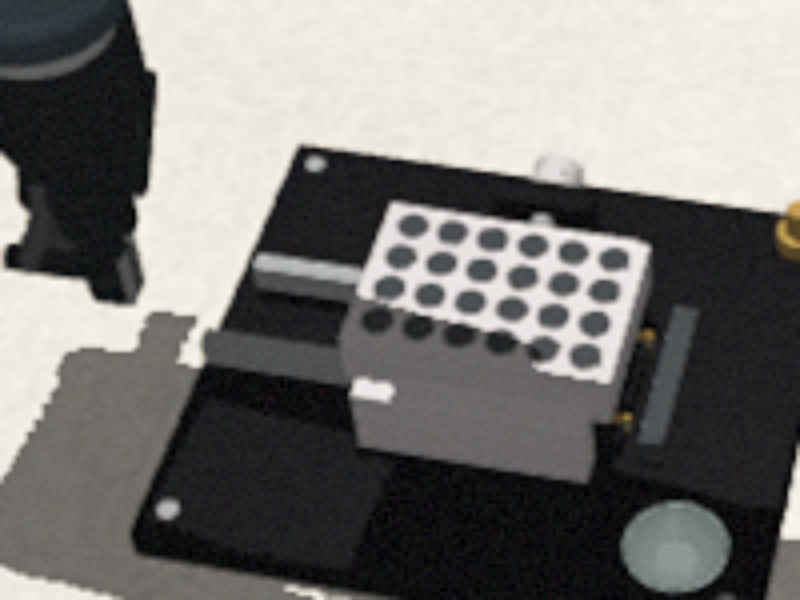

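```bash
python3 -c "
from h import *
info()
s=state();print(s['q'])
img=grab_frame('side')['img'];c=img[200:350,100:300];c=cv2.resize(c,None,fx=4,fy=4)
d=s['tcp_pos'];
from scipy.spatial.transform import Rotation as R
M=R.from_euler('xyz',s['ee_rot'],degrees=True).as_matrix()
for z in(0,.019):
  for x in(-.011,.011):
    for y in(-.014,.014):
      q=proj('side',d+M@[x,y,z])[0]; cv2.circle(c,tuple(int(v) for v in (q-[100,200])*4),3,(0,0,255) if z else (0,255,0),-1)
c=cv2.convertScaleAbs(c,alpha=1.6,beta=30)
cv2.imwrite('pics/s4.png',c)"
```

```text
t 2.75 clamp xyz mm [178.1  25.8  53. ] yaw -8.43 F clamp [-0.14 -0.78 -0.15] gap -0.0003
[-1.20065533e+01  3.68620589e+01  7.75161766e+01 -4.85596275e-04
  6.56245464e+01  8.64238338e+01]
```

View pics/s4.png

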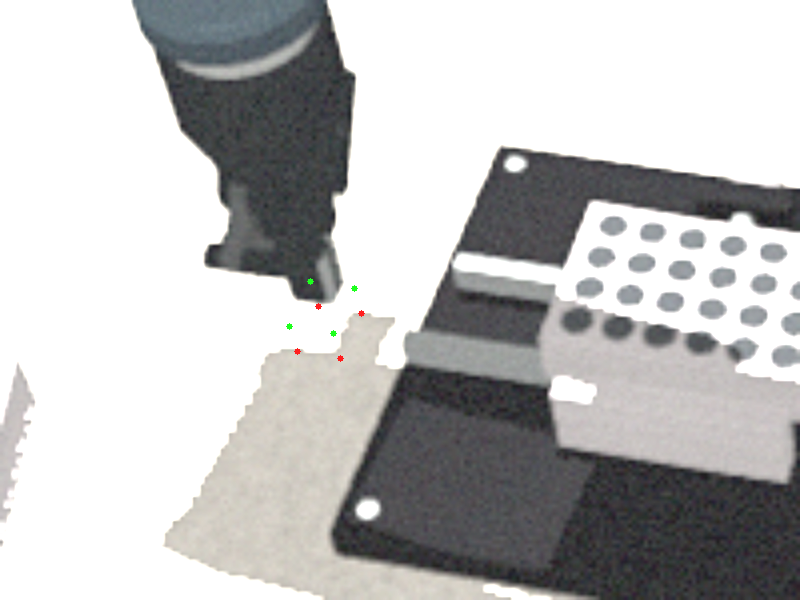

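```bash
python3 -c "
from h import *
s=state()
img=grab_frame('side')['img'];c=img[240:310,140:230];c=cv2.resize(c,None,fx=8,fy=8,interpolation=cv2.INTER_CUBIC)
cv2.imwrite('pics/s5.png',c)
print(proj('side',[[0,0,0],[0,0,.2]]),proj('side',[s['tcp_pos']]))
img=grab_frame('top')['img'];
M=img.copy();q=proj('top',[s['tcp_pos'],s['tcp_pos']-[0,0,.019]]);print(q)
cv2.imwrite('pics/t5.png',cv2.resize(img[60:180,240:400],None,fx=5,fy=5,interpolation=cv2.INTER_CUBIC))
"
```

```text
[[548.36923542 321.69004356]
 [580.75348601 249.63829748]] [[180.40623571 276.70056898]]
[[293.50857167 126.70900575]
 [294.38089634 129.94658413]]
```

View pics/s5.png

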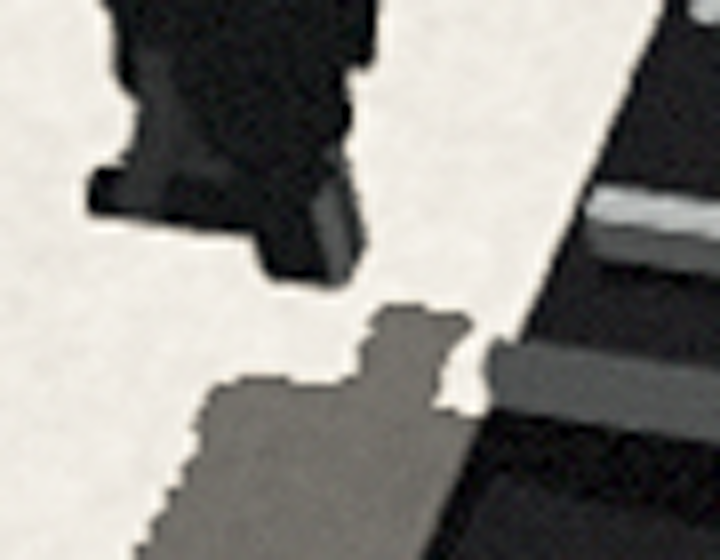

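View pics/t5.png

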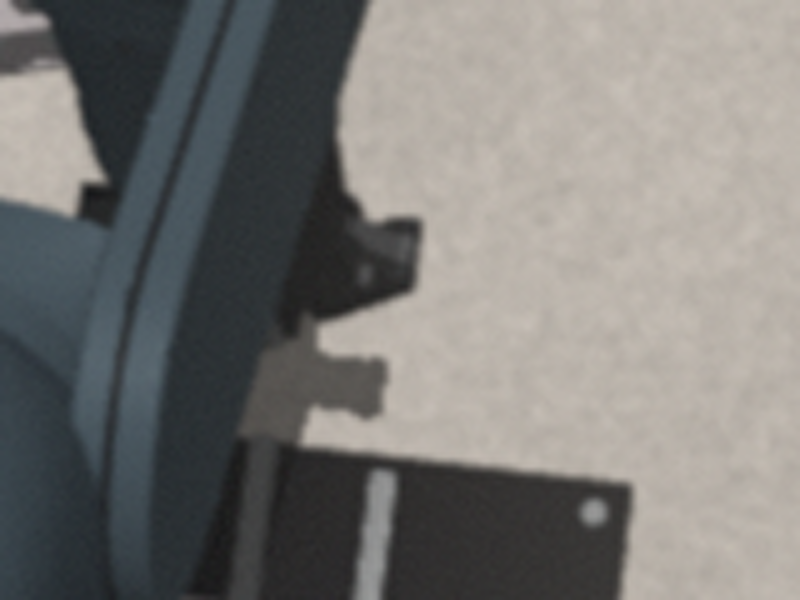

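```bash
python3 -c "
from h import *
P={}
for n in('side','top'):
  c=C[n];P[n]=c['K']@np.c_[cv2.Rodrigues(c['r'])[0],c['t'].reshape(3,1)]
def tri(a,b):
  X=cv2.triangulatePoints(P['side'],P['top'],np.array(a,float).reshape(2,1),np.array(b,float).reshape(2,1)); X=(X[:3]/X[3]).ravel()
  print(X.round(4),proj('side',X)-a,proj('top',X)-b)
tri((152,264),(323,108)); tri((182,273),(323,108));tri((152,264),(318,118))
tri((182,273),(318,118)); tri((151.5,266),(323,117))
c=C['top']
# shadow tip on table z=0
def ray(n,px,z):
  c=C[n];R=cv2.Rodrigues(c['r'])[0];o=-R.T@c['t'].ravel();d=R.T@np.linalg.inv(c['K'])@[px[0],px[1],1];return o+d*(z-o[2])/d[2]
print('shadow',ray('top',(240+380/5,60+360/5),0),ray('side',(140+460/8,240+315/8),0),ray('side',(140+385/8,240+305/8),0))
"
```

```text
[ 0.7601 -0.0913  0.0161] [[4.72029387 1.28655961]] [[-0.55210013 -7.81713902]]
[ 7.256e-01 -9.150e-02  4.000e-04] [[-6.85943609 -2.16670974]] [[ 0.07009968 11.02377771]]
[ 0.7473 -0.0798  0.0279] [[8.36080638 2.03802657]] [[ -1.24846657 -13.91409024]]
[ 0.714  -0.0813  0.0092] [[-3.13680597 -0.90198491]] [[0.13060584 5.06546744]]
[ 0.7553 -0.0897  0.0099] [[8.04907763 1.98240605]] [[ -1.17261389 -13.36490387]]
shadow [ 6.98170786e-01 -7.61528767e-02  1.11022302e-16] [ 0.67572667 -0.07161223  0.        ] [ 0.6952786 -0.0739842  0.       ]
```

```bash
python3 -c "
from h import *
def ray(n,px,z):
  c=C[n];R=cv2.Rodrigues(c['r'])[0];o=-R.T@c['t'].ravel();d=R.T@np.linalg.inv(c['K'])@[px[0],px[1],1];return (o+d*(z-o[2])/d[2]).round(4)
for z in(.034,.053,.07,.09,.12): print(z,'tipL',ray('side',(140+270/8,240+275/8),z),'tipR',ray('side',(140+350/8,240+285/8),z),'knob',ray('side',(140+90/8,240+200/8),z), 'top knob',ray('top',(240+415/5,60+220/5),z),ray('top',(240+415/5,60+290/5),z),ray('top',(240+310/5,60+325/5),z))
print(state()['tcp_pos'])
"
```

```text
0.034 tipL [ 0.7134 -0.0547  0.034 ] tipR [ 0.6931 -0.0524  0.034 ] knob [ 0.7635 -0.0766  0.034 ] top knob [ 0.7446 -0.0927  0.034 ] [ 0.7152 -0.0921  0.034 ] [ 0.7019 -0.0494  0.034 ]
0.053 tipL [ 0.706  -0.0392  0.053 ] tipR [ 0.6862 -0.037   0.053 ] knob [ 0.7551 -0.0606  0.053 ] top knob [ 0.7368 -0.0931  0.053 ] [ 0.7081 -0.0926  0.053 ] [ 0.695  -0.0507  0.053 ]
0.07 tipL [ 0.6995 -0.0254  0.07  ] tipR [ 0.6801 -0.0232  0.07  ] knob [ 0.7476 -0.0464  0.07  ] top knob [ 0.7299 -0.0935  0.07  ] [ 0.7017 -0.093   0.07  ] [ 0.6889 -0.0519  0.07  ]
0.09 tipL [ 0.6918 -0.0091  0.09  ] tipR [ 0.6728 -0.007   0.09  ] knob [ 0.7387 -0.0296  0.09  ] top knob [ 0.7217 -0.0939  0.09  ] [ 0.6941 -0.0934  0.09  ] [ 0.6816 -0.0533  0.09  ]
0.12 tipL [0.6802 0.0153 0.12  ] tipR [0.6619 0.0174 0.12  ] knob [ 0.7255 -0.0044  0.12  ] top knob [ 0.7095 -0.0946  0.12  ] [ 0.6829 -0.0941  0.12  ] [ 0.6708 -0.0554  0.12  ]
[ 0.69208203 -0.03396871  0.05347035]
```

```bash
python3 -c "
from h import *
img=grab_frame('side')['img'];c=cv2.resize(img[100:320,80:300],None,fx=2.7,fy=2.7,interpolation=cv2.INTER_CUBIC)
img=grab_frame('top')['img'];d=cv2.resize(img[40:240,150:400],None,fx=2.4,fy=2.4,interpolation=cv2.INTER_CUBIC)
cv2.imwrite('pics/s6.png',cv2.convertScaleAbs(c,alpha=2,beta=30));cv2.imwrite('pics/t6.png',cv2.convertScaleAbs(d,alpha=2.2,beta=30))
"
```

```text
(no output)
```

View pics/s6.png

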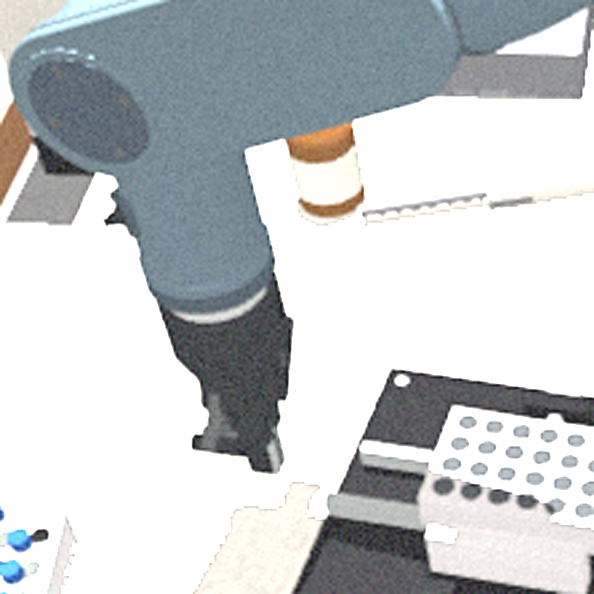

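View pics/t6.png

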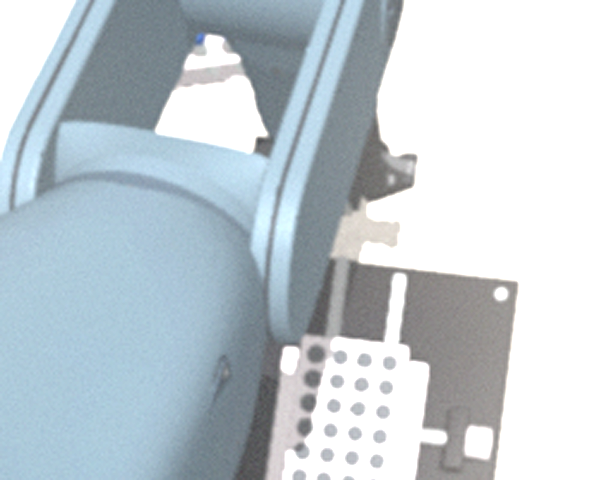

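```bash
python3 -c "
from h import *
def ray(n,px,z):
  c=C[n];R=cv2.Rodrigues(c['r'])[0];o=-R.T@c['t'].ravel();d=R.T@np.linalg.inv(c['K'])@[px[0],px[1],1];return (o+d*(z-o[2])/d[2]).round(4)
for q in((504,368),(616,370),(497,303)): print(ray('side',q,.015))
i=C['side']['img']
cv2.imwrite('pics/b.png',cv2.convertScaleAbs(cv2.resize(i[160:400,440:640],None,fx=2.5,fy=2.5),alpha=1.8,beta=20))
s=state();d=s['tcp_pos']
c=cv2.resize(grab_frame('side')['img'][100:320,80:300],None,fx=2.7,fy=2.7,interpolation=cv2.INTER_CUBIC);c=cv2.convertScaleAbs(c,alpha=2,beta=30)
def box(x,y,z,col):
  y0=np.radians(s['ee_rot'][2]);ex=np.array([np.cos(y0),np.sin(y0),0]);ey=np.array([-ex[1],ex[0],0])
  q=(proj('side',[d+ex*x*a+ey*y*b+[0,0,z] for a,b in((1,1),(1,-1),(-1,-1),(-1,1))])-[80,100])*2.7
  cv2.polylines(c,[q.astype(int)],True,col,1)
box(.038,.0425,.054,(0,0,255));box(.0425,.038,.054,(0,128,255));box(.011,.0145,-.019,(0,255,0));box(.011,.0145,.0,(255,255,0));box(.038,.038,.155,(255,0,0))
cv2.imwrite('pics/s7.png',c)
"
```

```text
[0.1009 0.1122 0.015 ]
[-0.0888  0.1069  0.015 ]
[ 0.0932 -0.0278  0.015 ]
```

View pics/b.png

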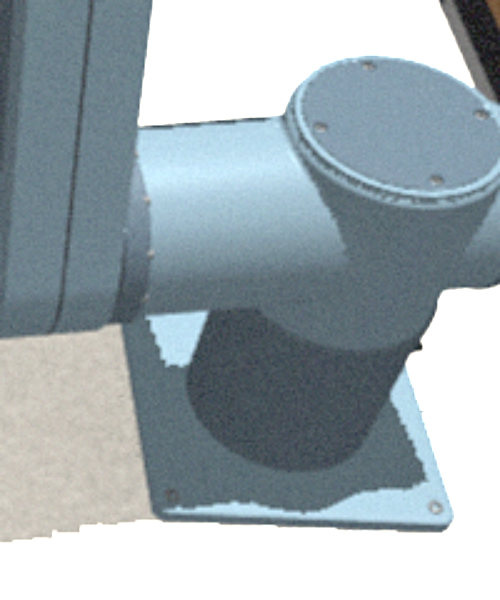

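View pics/s7.png

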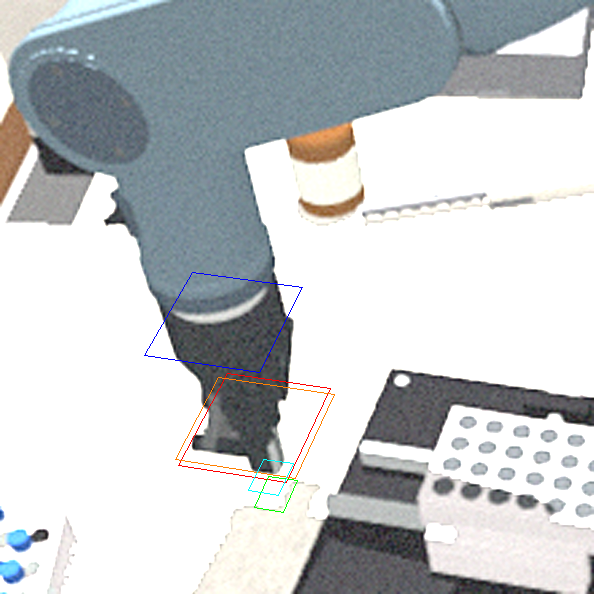

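Request:
play_rows([
  [1, -0.02, 0, 0.03, 0],
  [1, -0.05, 0, 0.03, 0],
  [1, -0.09, 0, 0.03, 0],
  [1, -0.11, 0, 0.03, 0],
])

```text
time_s: 3.55
tcp_pos: [0.6693, -0.0305, 0.047]
ee_rot: [-180.0, 0.0, -8.4]
contact_force: [-0.3, 0.1, 1.1]
finger_gap: -0.0
```

Request:
play_rows([
  [1, -0.02, 0, 0, 0],
  [1, -0.04, 0, 0, 0],
  [1, -0.06, 0, 0, 0],
  [1, -0.08, 0, 0, 0],
])

```text
time_s: 4.05
tcp_pos: [0.654, -0.0283, 0.0469]
ee_rot: [180.0, -0.0, -8.4]
contact_force: [-0.1, -0.0, 0.2]
finger_gap: -0.0003
```

```bash
python3 -c "
from h import *
info()
img=grab_frame('side')['img'];c=cv2.resize(img[180:320,140:300],None,fx=4,fy=4,interpolation=cv2.INTER_CUBIC)
cv2.imwrite('pics/s8.png',cv2.convertScaleAbs(c,alpha=1.5,beta=10))
"
```

```text
t 4.05 clamp xyz mm [140.   25.7  46.9] yaw -8.44 F clamp [-0.1  -0.05  0.19] gap -0.0003
```

View pics/s8.png

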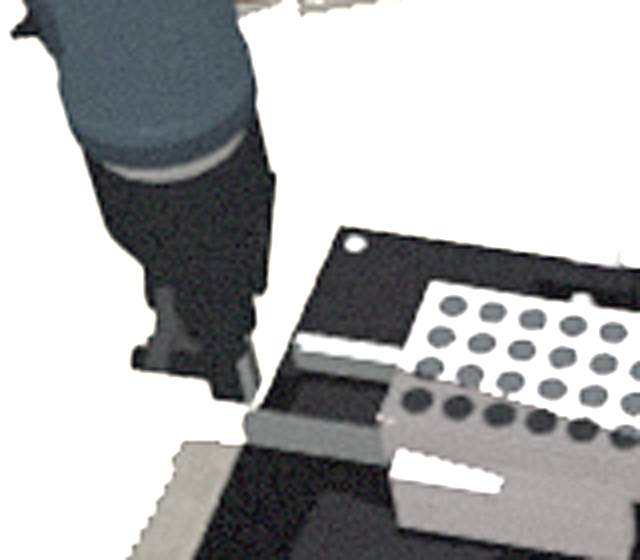

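Request:
play_rows([
  [1, 0.06, 0, 0, 0],
  [1, 0.1, 0, 0, 0],
  [1, 0.11, 0, 0.02, 0],
  [1, 0.11, 0, 0.03, 0],
  [1, 0.11, 0, 0.03, 0],
])

```text
time_s: 4.72
tcp_pos: [0.6754, -0.0314, 0.0403]
ee_rot: [-180.0, 0.1, -8.4]
contact_force: [-0.7, 0.4, 0.0]
finger_gap: -0.0002
```

```bash
python3 -c "
from h import *
info()
img=grab_frame('side')['img'];c=cv2.resize(img[180:320,140:300],None,fx=4,fy=4,interpolation=cv2.INTER_CUBIC)
cv2.imwrite('pics/s9.png',cv2.convertScaleAbs(c,alpha=1.5,beta=10))
"
```

```text
t 4.72 clamp xyz mm [161.6  25.8  40.3] yaw -8.43 F clamp [-0.75  0.27  0.04] gap -0.0002
```

View pics/s9.png

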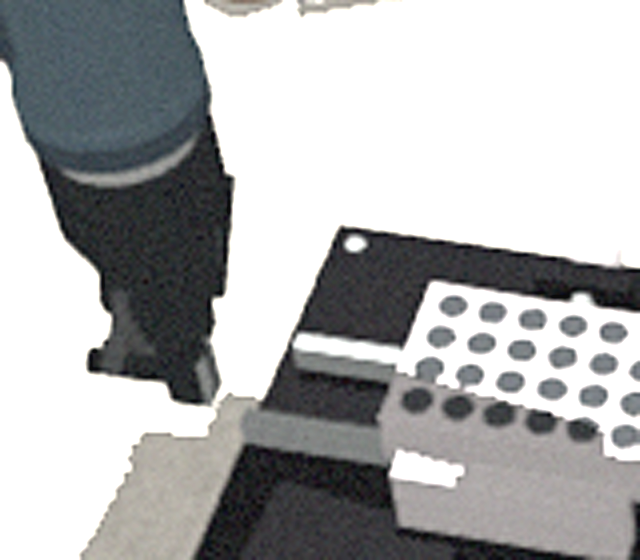

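```bash
python3 -c "
from h import *
def ray(n,px,z):
  c=C[n];R=cv2.Rodrigues(c['r'])[0];o=-R.T@c['t'].ravel();d=R.T@np.linalg.inv(c['K'])@[px[0],px[1],1];return (o+d*(z-o[2])/d[2]).round(4)
s=state()['tcp_pos']
for q in((225,398),(262,395)):
  r=ray('side',(140+(q[0]+.5)/4-.5,180+(q[1]+.5)/4-.5),0);print(r,r-s)
for z in (.02,.04,.06,.07):
  print(z,[ray('side',(140+(q[0]+.5)/4-.5,180+(q[1]+.5)/4-.5),z)-s for q in((168,396),(210,403))])
img=grab_frame('top')['img'];c=cv2.resize(img[60:200,230:400],None,fx=4.5,fy=4.5,interpolation=cv2.INTER_CUBIC)
cv2.imwrite('pics/t9.png',cv2.convertScaleAbs(c,alpha=2,beta=10))
"
```

```text
[ 0.6791 -0.0721  0.    ] [ 0.00353649 -0.0406549  -0.04057799]
[ 0.6609 -0.0749  0.    ] [-0.01466351 -0.0434549  -0.04057799]
0.02 [array([ 0.02523649, -0.0246549 , -0.02057799]), array([ 0.00363649, -0.0211549 , -0.02057799])]
0.04 [array([ 0.01793649, -0.0085549 , -0.00057799]), array([-0.00326351, -0.0051549 , -0.00057799])]
0.06 [array([0.01053649, 0.0075451 , 0.01942201]), array([-0.01006351,  0.0108451 ,  0.01942201])]
0.07 [array([0.00693649, 0.0155451 , 0.02942201]), array([-0.01346351,  0.0188451 ,  0.02942201])]
```

View pics/t9.png

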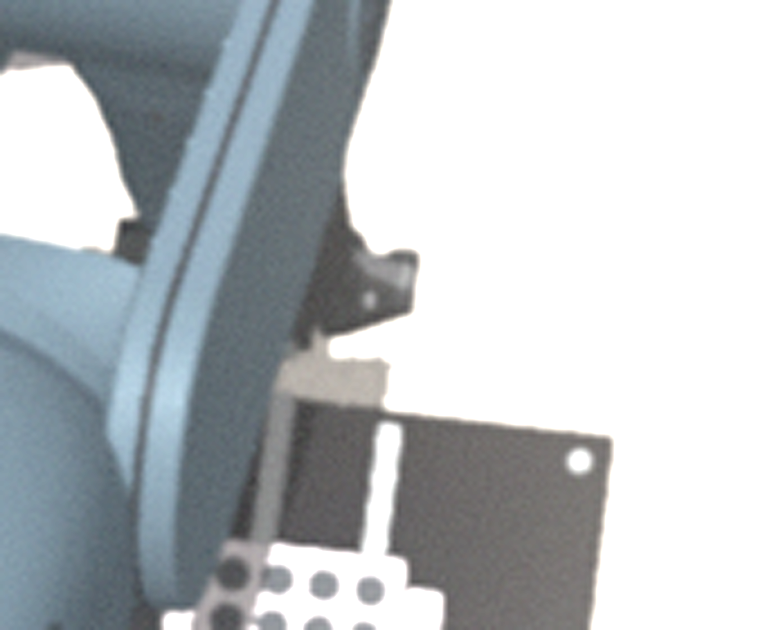

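Request:
play_rows([
  [1, 0, 0, 0.015, 0],
  [1, 0, 0, 0.03, 0],
  [1, 0, 0, 0.045, 0],
  [1, 0, 0, 0.06, 0],
  [1, 0, 0, 0.06, 0],
])

```text
time_s: 5.45
tcp_pos: [0.6757, -0.0315, 0.0285]
ee_rot: [-180.0, 0.0, -8.4]
contact_force: [0.6, -0.3, 1.0]
finger_gap: -0.0003
```

```bash
python3 -c "
from h import *
info()
img=grab_frame('side')['img'];c=cv2.resize(img[180:320,140:300],None,fx=4,fy=4,interpolation=cv2.INTER_CUBIC)
cv2.imwrite('pics/s10.png',cv2.convertScaleAbs(c,alpha=1.5,beta=10))
"
```

```text
t 5.45 clamp xyz mm [161.9  25.7  28.5] yaw -8.44 F clamp [ 0.6  -0.24  0.96] gap -0.0003
```

View pics/s10.png

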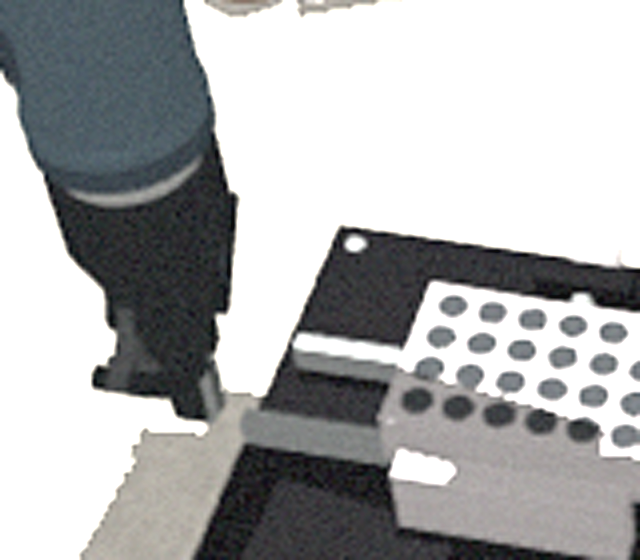

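Request:
play_rows([
  [1, 0, 0, 0.015, 0],
  [1, 0, 0, 0.03, 0],
  [1, 0, 0, 0.045, 0],
  [1, 0, 0, 0.06, 0],
  [1, 0, 0, 0.06, 0],
])

```text
time_s: 6.12
tcp_pos: [0.6757, -0.0315, 0.0165]
ee_rot: [-180.0, 0.0, -8.4]
contact_force: [0.0, -0.1, 0.1]
finger_gap: 0.0003
```

```bash
python3 -c "
from h import *
info()
img=grab_frame('side')['img'];c=cv2.resize(img[180:320,140:300],None,fx=4,fy=4,interpolation=cv2.INTER_CUBIC)
cv2.imwrite('pics/s11.png',cv2.convertScaleAbs(c,alpha=1.5,beta=10))
"
```

```text
t 6.12 clamp xyz mm [161.9  25.7  16.5] yaw -8.44 F clamp [ 0.02 -0.08  0.14] gap 0.0003
```

View pics/s11.png

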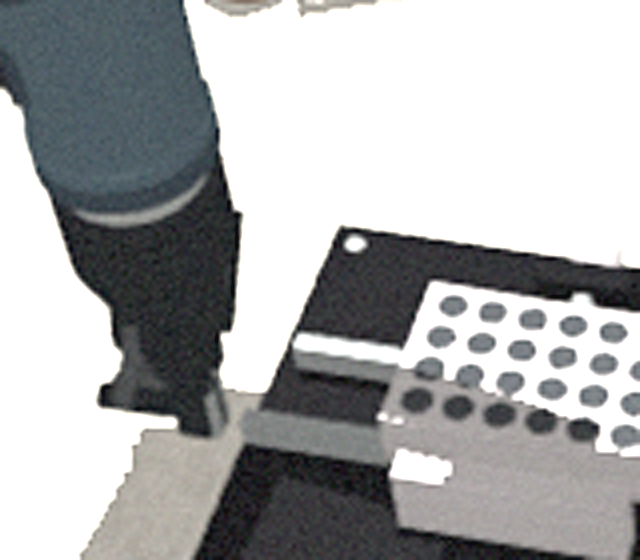

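Request:
play_rows([
  [1, -0.01, 0, 0.015, 0],
  [1, -0.02, 0, 0.03, 0],
  [1, -0.03, 0, 0.03, 0],
  [1, -0.04, 0, 0.03, 0],
  [1, -0.05, 0, 0.03, 0],
])

```text
time_s: 6.8
tcp_pos: [0.6662, -0.0301, 0.0111]
ee_rot: [180.0, -0.0, -8.4]
contact_force: [1.8, -0.4, -0.4]
finger_gap: 0.0001
```

Request:
play_rows([
  [1, -0.01, 0, 0, 0],
  [1, -0.02, 0, 0, 0],
  [1, -0.03, 0, 0, 0],
  [1, -0.04, 0, 0, 0],
  [1, -0.05, 0, 0, 0],
])

```text
time_s: 7.42
tcp_pos: [0.6562, -0.0287, 0.0111]
ee_rot: [-180.0, -0.0, -8.4]
contact_force: [0.9, 0.2, -0.1]
finger_gap: -0.0001
```

```bash
python3 -c "
from h import *
info()
img=grab_frame('side')['img'];c=cv2.resize(img[180:320,140:300],None,fx=4,fy=4,interpolation=cv2.INTER_CUBIC)
cv2.imwrite('pics/s12.png',cv2.convertScaleAbs(c,alpha=1.5,beta=10))
"
```

```text
t 7.42 clamp xyz mm [142.2  25.7  11.1] yaw -8.44 F clamp [ 0.89  0.33 -0.11] gap -0.0001
```

View pics/s12.png

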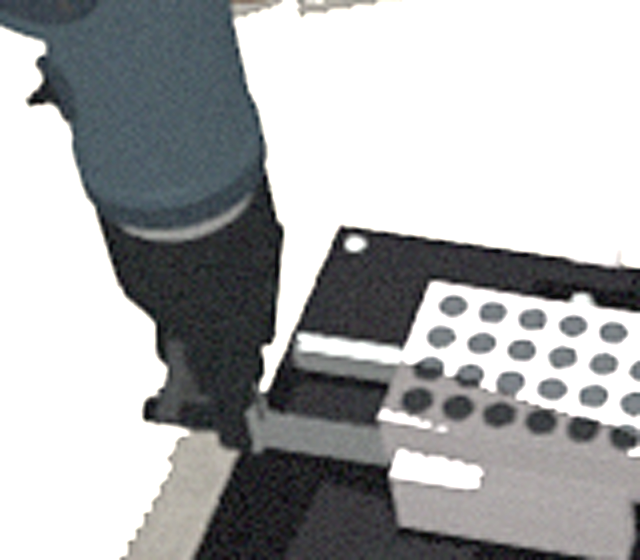

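Request:
play_rows([
  [1, -0.02, 0, 0, 0],
  [1, -0.04, 0, 0, 0],
  [1, -0.06, 0, 0, 0],
  [1, -0.08, 0, 0, 0],
  [1, -0.1, 0, 0, 0],
])

```text
time_s: 8.1
tcp_pos: [0.6362, -0.0256, 0.011]
ee_rot: [180.0, -0.0, -8.4]
contact_force: [2.7, -0.0, 0.6]
finger_gap: 0.0001
```

```bash
python3 -c "
from h import *
info()"
```

```text
t 8.1 clamp xyz mm [122.   25.7  11. ] yaw -8.44 F clamp [2.66 0.39 0.58] gap 0.0001
```

Request:
play_rows([
  [1, -0.01, 0, 0, 0],
  [1, -0.02, 0, 0, 0],
  [1, -0.02, 0, 0, 0],
])

```text
time_s: 8.48
tcp_pos: [0.6321, -0.025, 0.0109]
ee_rot: [-180.0, 0.0, -8.4]
contact_force: [0.6, 0.0, 0.3]
finger_gap: -0.0002
```

```bash
python3 -c "
from h import *
info()"
```

```text
t 8.47 clamp xyz mm [117.9  25.7  10.9] yaw -8.44 F clamp [0.62 0.13 0.33] gap -0.0002
```

Request:
play_rows([
  [1, -0.005, 0, 0, 0],
  [1, -0.01, 0, 0, 0],
])

```text
time_s: 8.72
tcp_pos: [0.6314, -0.025, 0.011]
ee_rot: [180.0, -0.1, -8.4]
contact_force: [6.0, -0.1, -0.2]
finger_gap: 0.0004
```

Request:
play_rows([
  [1, -0.005, 0, 0, 0],
])

```text
time_s: 8.85
tcp_pos: [0.6314, -0.0251, 0.0114]
ee_rot: [180.0, -0.2, -8.4]
contact_force: [7.0, -1.7, -0.3]
finger_gap: -0.0002
```

Request:
play_rows([
  [1, -0.005, 0, 0, 0],
])

```text
time_s: 8.98
tcp_pos: [0.6314, -0.0252, 0.0118]
ee_rot: [180.0, -0.4, -8.5]
contact_force: [8.6, -2.2, -0.5]
finger_gap: 0.0001
```

Request:
play_rows([
  [1, 0.06, 0, 0, 0],
  [1, 0.2, 0, 0, 0],
  [1, 0.2, 0.1, 0, 0],
  [1, 0.2, 0.252, 0, 0],
  [1, 0.2, 0.252, 0, 0],
])

```text
time_s: 9.6
tcp_pos: [0.6591, -0.0827, 0.0102]
ee_rot: [180.0, 0.1, -8.6]
contact_force: [-0.7, -0.6, -0.1]
finger_gap: -0.0005
```

```bash
python3 -c "
from h import *
go(.12,-.025,.011)
img=grab_frame('side')['img'];c=cv2.resize(img[180:320,140:300],None,fx=4,fy=4,interpolation=cv2.INTER_CUBIC)
cv2.imwrite('pics/s13.png',cv2.convertScaleAbs(c,alpha=1.5,beta=10))
"
```

```text
units [-0.165 -0.011 -0.004] turn -0.0036
t 9.6 clamp xyz mm [153.  -27.3  10.2] yaw -8.6 F clamp [-0.56 -0.68 -0.06] gap -0.0005
```

View pics/s13.png

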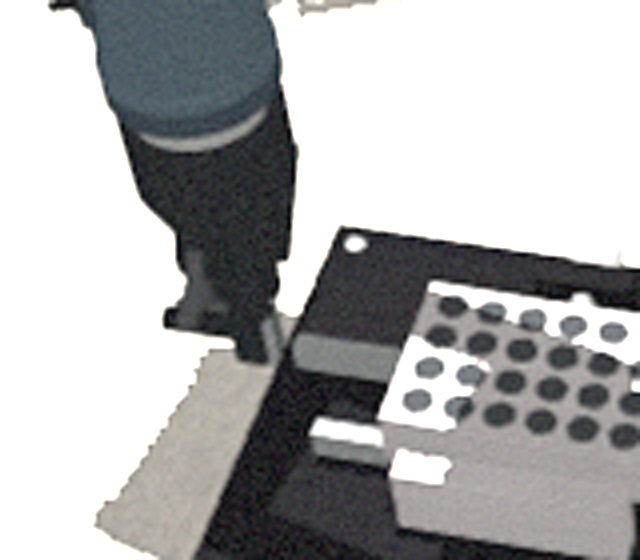

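Left bar is in (its end is now at ~(313,430) in the crop). The right one next.

Request:
play_rows([
  [1, -0.04, -0.01, 0, -0.003],
  [1, -0.07, -0.01, 0, -0.003],
  [1, -0.09, -0.01, 0, -0.003],
  [1, -0.11, -0.01, 0, -0.003],
  [1, -0.13, -0.01, 0, -0.003],
])

```text
time_s: 10.28
tcp_pos: [0.6351, -0.0743, 0.011]
ee_rot: [180.0, -0.0, -8.3]
contact_force: [1.6, 0.0, -0.2]
finger_gap: -0.0001
```

Request:
play_rows([
  [1, -0.01, 0, 0, 0],
  [1, -0.02, 0, 0, 0],
  [1, -0.03, 0, 0, 0],
])

```text
time_s: 10.65
tcp_pos: [0.6294, -0.0737, 0.011]
ee_rot: [180.0, -0.0, -8.3]
contact_force: [0.5, 0.3, 1.1]
finger_gap: -0.0002
```

Request:
play_rows([
  [1, -0.005, 0, 0, 0],
  [1, -0.01, 0, 0, 0],
])

```text
time_s: 10.9
tcp_pos: [0.6274, -0.0733, 0.011]
ee_rot: [180.0, -0.0, -8.3]
contact_force: [1.4, -0.8, -0.3]
finger_gap: -0.0003
```

```bash
python3 -c "
from h import *
info()"
```

```text
t 10.9 clamp xyz mm [120.3 -22.8  11. ] yaw -8.31 F clamp [ 1.46 -0.62 -0.3 ] gap -0.0003
```

Request:
play_rows([
  [1, -0.005, 0, 0, 0],
  [1, -0.01, 0, 0, 0],
  [1, -0.015, 0, 0, 0],
])

```text
time_s: 11.28
tcp_pos: [0.6244, -0.0729, 0.011]
ee_rot: [180.0, -0.0, -8.3]
contact_force: [1.0, -1.2, 0.8]
finger_gap: 0.0003
```

Request:
play_rows([
  [1, -0.005, 0, 0, 0],
])

```text
time_s: 11.4
tcp_pos: [0.6242, -0.0729, 0.0111]
ee_rot: [180.0, -0.1, -8.3]
contact_force: [4.7, -1.8, -1.2]
finger_gap: -0.0
```

Request:
play_rows([
  [1, -0.005, 0, 0, 0],
])

```text
time_s: 11.52
tcp_pos: [0.6242, -0.073, 0.0115]
ee_rot: [180.0, -0.2, -8.3]
contact_force: [8.1, -0.8, -0.5]
finger_gap: -0.0002
```

```bash
python3 -c "
from h import *
info()"
```

```text
t 11.53 clamp xyz mm [117.1 -22.9  11.5] yaw -8.31 F clamp [ 8.11  0.4  -0.5 ] gap -0.0002
```

Request:
play_rows([
  [1, 0.1, 0, 0, 0],
  [1, 0.12, 0, -0.1, 0],
  [1, 0.12, 0, -0.35, 0],
  [1, 0.12, 0, -0.6, 0],
  [1, 0.12, 0, -0.65, 0],
])

```text
time_s: 12.15
tcp_pos: [0.6475, -0.0764, 0.145]
ee_rot: [179.9, -0.3, -8.3]
contact_force: [0.8, 0.3, 0.6]
finger_gap: 0.0
```

```bash
python3 -c "
from h import *
go(.045,0,.10)
img=grab_frame('side')['img'];c=cv2.resize(img[210:350,160:320],None,fx=5,fy=5,interpolation=cv2.INTER_CUBIC)[:600]
cv2.imwrite('pics/s14.png',c)
"
```

```text
units [-0.478 -0.115  0.225] turn 0.0031
t 12.15 clamp xyz mm [140.6 -22.9 145. ] yaw -8.3 F clamp [0.75 0.42 0.63] gap 0.0
```

View pics/s14.png

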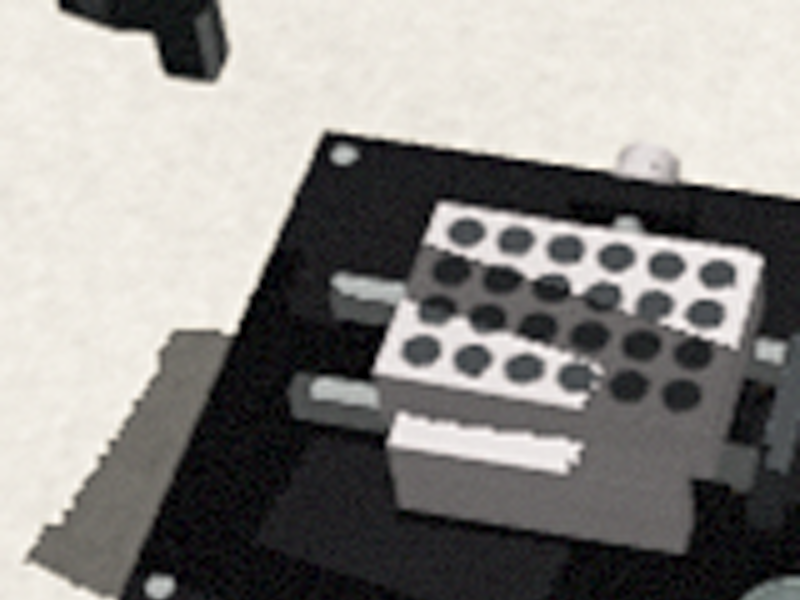

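Request:
play_rows([
  [1, -0.2, -0.05, 0, 0.003],
  [1, -0.4, -0.1, 0.05, 0.003],
  [1, -0.478, -0.115, 0.15, 0.003],
  [1, -0.478, -0.115, 0.27, 0.003],
  [1, -0.478, -0.115, 0.27, 0.003],
])

```text
time_s: 12.82
tcp_pos: [0.5516, -0.0386, 0.0838]
ee_rot: [-179.9, 0.4, -8.4]
contact_force: [0.1, -0.2, 0.1]
finger_gap: -0.0003
```

```bash
python3 -c "
from h import *
go(.045,0,.075)
img=grab_frame('side')['img'];c=cv2.resize(img[190:330,160:320],None,fx=5,fy=5,interpolation=cv2.INTER_CUBIC)[:600]
cv2.imwrite('pics/s15.png',c)
"
```

```text
units [0.024 0.003 0.044] turn -0.0
t 12.82 clamp xyz mm [40.2  0.5 83.8] yaw -8.44 F clamp [ 0.11 -0.19  0.05] gap -0.0003
```

View pics/s15.png

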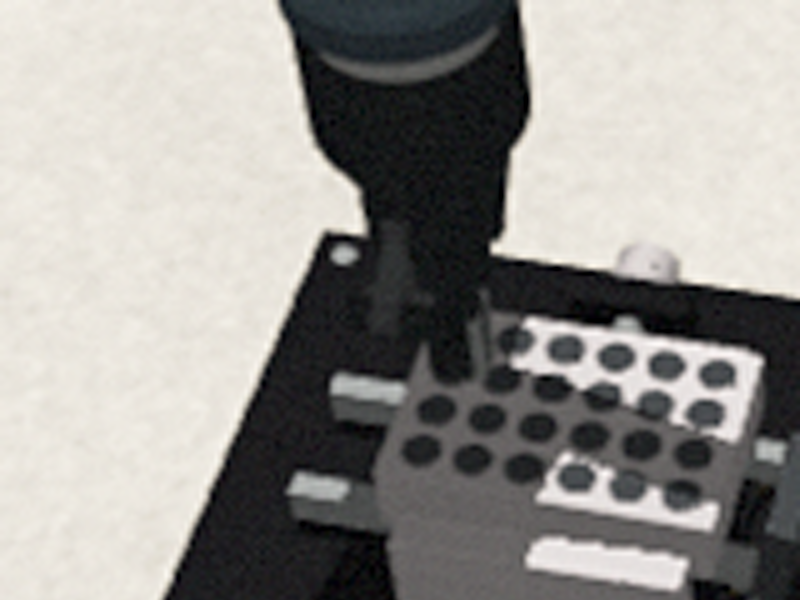

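Request:
play_rows([
  [1, 0.02, 0, 0.03, 0],
  [1, 0.02, 0, 0.05, 0],
  [1, 0.02, 0, 0.06, 0],
  [1, 0.02, 0, 0.07, 0],
  [1, 0.02, 0, 0.075, 0],
])

```text
time_s: 13.5
tcp_pos: [0.5588, -0.04, 0.0719]
ee_rot: [180.0, -0.0, -8.4]
contact_force: [0.5, 0.9, 0.3]
finger_gap: -0.0001
```

Request:
play_rows([
  [1, 0, 0, 0.005, 0],
])

```text
time_s: 13.62
tcp_pos: [0.5588, -0.0401, 0.071]
ee_rot: [180.0, -0.0, -8.4]
contact_force: [-0.3, 0.4, -0.0]
finger_gap: 0.0002
```

Request:
play_rows([
  [1, 0, 0, 0.005, 0],
])

```text
time_s: 13.75
tcp_pos: [0.5588, -0.0401, 0.0699]
ee_rot: [180.0, -0.0, -8.4]
contact_force: [-0.3, -0.1, -1.0]
finger_gap: 0.0002
```

Request:
play_rows([
  [1, 0, 0, 0.005, 0],
])

```text
time_s: 13.88
tcp_pos: [0.5588, -0.0401, 0.0689]
ee_rot: [180.0, -0.0, -8.4]
contact_force: [-0.2, -0.1, 0.1]
finger_gap: 0.0
```

Request:
play_rows([
  [1, -0.01, 0, 0.005, 0],
  [1, -0.01, 0, 0.01, 0],
  [1, -0.01, 0, 0.015, 0],
])

```text
time_s: 14.25
tcp_pos: [0.5581, -0.04, 0.0674]
ee_rot: [180.0, -0.2, -8.4]
contact_force: [0.5, 0.3, 9.1]
finger_gap: 0.0002
```

Request:
play_rows([
  [1, 0, 0, 0.005, 0],
  [1, 0, 0, 0.01, 0],
])

```text
time_s: 14.5
tcp_pos: [0.5582, -0.0401, 0.0655]
ee_rot: [180.0, -0.2, -8.4]
contact_force: [-0.5, 0.7, 9.2]
finger_gap: -0.0002
```

Request:
play_rows([
  [1, 0, 0, 0.005, 0],
  [1, 0, 0, 0.01, 0],
])

```text
time_s: 14.75
tcp_pos: [0.5582, -0.0401, 0.0635]
ee_rot: [180.0, -0.2, -8.4]
contact_force: [-0.8, 0.3, 11.8]
finger_gap: -0.0001
```

Request:
play_rows([
  [1, 0, 0, -0.05, 0],
  [1, -0.15, 0, -0.08, 0],
  [1, -0.4, 0, -0.08, 0],
  [1, -0.45, 0, -0.08, 0],
  [1, -0.45, 0, -0.05, 0],
])

```text
time_s: 15.38
tcp_pos: [0.4681, -0.0267, 0.0725]
ee_rot: [180.0, -0.1, -8.4]
contact_force: [1.1, -0.2, 0.1]
finger_gap: -0.0
```

Request:
play_rows([
  [1, 0, 0, 0.01, 0],
  [1, 0, 0, 0.015, 0],
])

```text
time_s: 15.62
tcp_pos: [0.4687, -0.0269, 0.0686]
ee_rot: [180.0, -0.0, -8.4]
contact_force: [-0.1, -0.1, 0.1]
finger_gap: -0.0001
```

Request:
play_rows([
  [1, 0, 0, 0.005, 0],
  [1, 0, 0, 0.01, 0],
])

```text
time_s: 15.88
tcp_pos: [0.468, -0.0266, 0.0668]
ee_rot: [180.0, 0.0, -8.4]
contact_force: [0.1, 0.8, 0.0]
finger_gap: 0.0001
```

```bash
python3 -c "
from h import *
info()
img=grab_frame('side')['img'];c=cv2.resize(img[190:330,160:320],None,fx=5,fy=5,interpolation=cv2.INTER_CUBIC)[:600]
cv2.imwrite('pics/s16.png',c)
"
```

```text
t 15.88 clamp xyz mm [-44.2   0.1  66.8] yaw -8.43 F clamp [0.01 0.76 0.04] gap 0.0001
```

View pics/s16.png

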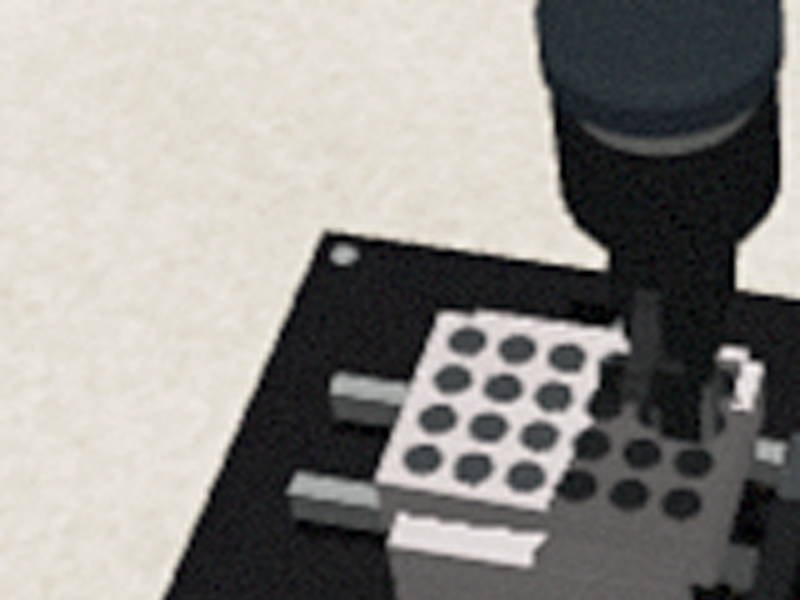

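Clear to press on the inner end; continue probing.

Request:
play_rows([
  [1, 0, 0, 0.005, 0],
  [1, 0, 0, 0.01, 0],
])

```text
time_s: 16.18
tcp_pos: [0.4678, -0.0265, 0.0649]
ee_rot: [180.0, -0.0, -8.4]
contact_force: [-0.6, -0.6, 1.0]
finger_gap: 0.0001
```

Request:
play_rows([
  [1, 0, 0, 0.005, 0],
])

```text
time_s: 16.3
tcp_pos: [0.4678, -0.0265, 0.0639]
ee_rot: [-180.0, -0.0, -8.4]
contact_force: [-0.4, 1.0, -0.4]
finger_gap: -0.0
```

Request:
play_rows([
  [1, 0, 0, 0.005, 0],
])

```text
time_s: 16.42
tcp_pos: [0.4678, -0.0266, 0.0629]
ee_rot: [180.0, -0.0, -8.4]
contact_force: [-0.4, 0.6, 0.1]
finger_gap: 0.0002
```

Request:
play_rows([
  [1, 0, 0, 0.005, 0],
])

```text
time_s: 16.55
tcp_pos: [0.4678, -0.0265, 0.0619]
ee_rot: [180.0, -0.0, -8.4]
contact_force: [0.1, -0.5, -0.1]
finger_gap: 0.0002
```

Request:
play_rows([
  [1, 0, 0, 0.005, 0],
])

```text
time_s: 16.68
tcp_pos: [0.4678, -0.0266, 0.061]
ee_rot: [180.0, -0.0, -8.4]
contact_force: [-2.5, 0.8, 9.5]
finger_gap: 0.0002
```

Request:
play_rows([
  [1, 0, 0, 0.005, 0],
])

```text
time_s: 16.8
tcp_pos: [0.4678, -0.0266, 0.0607]
ee_rot: [180.0, -0.0, -8.4]
contact_force: [-3.5, 1.0, 11.3]
finger_gap: -0.0002
```

Request:
play_rows([
  [1, 0, 0, 0.005, 0],
])

```text
time_s: 16.92
tcp_pos: [0.4679, -0.0266, 0.0599]
ee_rot: [180.0, -0.0, -8.4]
contact_force: [-4.9, 1.1, 12.0]
finger_gap: 0.0003
```

Request:
play_rows([
  [1, 0, 0, -0.05, 0],
  [1, 0.15, 0, -0.08, 0],
  [1, 0.4, 0, -0.08, 0],
  [1, 0.45, 0, -0.05, 0],
  [1, 0.45, 0, -0.03, 0],
])

```text
time_s: 17.55
tcp_pos: [0.5564, -0.0396, 0.0642]
ee_rot: [-180.0, 0.1, -8.4]
contact_force: [-0.4, 0.6, -0.1]
finger_gap: 0.0
```

Request:
play_rows([
  [1, 0, 0, 0.005, 0],
  [1, 0, 0, 0.01, 0],
])

```text
time_s: 17.8
tcp_pos: [0.5557, -0.0395, 0.0628]
ee_rot: [-180.0, 0.1, -8.4]
contact_force: [0.0, 0.6, -0.2]
finger_gap: -0.0001
```

Request:
play_rows([
  [1, 0, 0, 0.005, 0],
])

```text
time_s: 17.92
tcp_pos: [0.5561, -0.0396, 0.0623]
ee_rot: [-180.0, 0.0, -8.4]
contact_force: [-4.1, 1.1, 8.9]
finger_gap: 0.0
```

Request:
play_rows([
  [1, 0, 0, 0.005, 0],
])

```text
time_s: 18.05
tcp_pos: [0.5562, -0.0396, 0.0621]
ee_rot: [180.0, 0.0, -8.4]
contact_force: [-5.0, 1.2, 11.2]
finger_gap: -0.0
```

Request:
play_rows([
  [1, 0, 0, 0.005, 0],
])

```text
time_s: 18.18
tcp_pos: [0.5564, -0.0396, 0.0614]
ee_rot: [180.0, -0.0, -8.4]
contact_force: [-5.4, 0.7, 10.5]
finger_gap: -0.0001
```

Request:
play_rows([
  [1, 0, 0, 0.005, 0],
  [1, 0, 0, 0.005, 0],
])

```text
time_s: 18.42
tcp_pos: [0.5566, -0.0396, 0.0605]
ee_rot: [180.0, -0.0, -8.4]
contact_force: [-4.6, 1.3, 10.4]
finger_gap: 0.0001
```

Request:
play_rows([
  [1, 0, 0, 0.005, 0],
  [1, 0, 0, 0.005, 0],
])

```text
time_s: 18.68
tcp_pos: [0.5567, -0.0397, 0.0596]
ee_rot: [180.0, -0.1, -8.4]
contact_force: [-4.6, 1.7, 10.4]
finger_gap: 0.0002
```

Request:
play_rows([
  [1, 0, 0, 0.005, 0],
  [1, 0, 0, 0.005, 0],
])

```text
time_s: 18.92
tcp_pos: [0.5568, -0.0397, 0.0587]
ee_rot: [180.0, -0.1, -8.4]
contact_force: [-2.8, 0.1, 11.8]
finger_gap: -0.0001
```

Request:
play_rows([
  [1, 0, 0, 0.005, 0],
  [1, 0, 0, 0.005, 0],
])

```text
time_s: 19.18
tcp_pos: [0.5569, -0.0397, 0.0577]
ee_rot: [180.0, -0.1, -8.4]
contact_force: [-3.2, 1.2, 10.7]
finger_gap: -0.0001
```

Request:
play_rows([
  [1, 0, 0, -0.05, 0],
  [1, -0.15, 0, -0.06, 0],
  [1, -0.4, 0, -0.06, 0],
  [1, -0.45, 0, -0.04, 0],
  [1, -0.45, 0, -0.02, 0],
])

```text
time_s: 19.8
tcp_pos: [0.4681, -0.0267, 0.0604]
ee_rot: [180.0, -0.1, -8.4]
contact_force: [-0.3, 0.0, 0.1]
finger_gap: 0.0002
```

Request:
play_rows([
  [1, 0, 0, 0.005, 0],
])

```text
time_s: 19.92
tcp_pos: [0.4693, -0.027, 0.0591]
ee_rot: [180.0, -0.1, -8.4]
contact_force: [-0.2, 0.2, 0.1]
finger_gap: -0.0
```

Request:
play_rows([
  [1, 0, 0, 0.005, 0],
])

```text
time_s: 20.05
tcp_pos: [0.469, -0.0269, 0.0579]
ee_rot: [180.0, -0.1, -8.4]
contact_force: [-0.6, -0.4, -0.3]
finger_gap: -0.0001
```

Request:
play_rows([
  [1, 0, 0, 0.005, 0],
])

```text
time_s: 20.18
tcp_pos: [0.4689, -0.0269, 0.0575]
ee_rot: [180.0, -0.1, -8.4]
contact_force: [-1.7, 0.3, 13.0]
finger_gap: 0.0001
```

Request:
play_rows([
  [1, 0, 0, 0.005, 0],
])

```text
time_s: 20.3
tcp_pos: [0.4689, -0.0269, 0.0571]
ee_rot: [180.0, -0.1, -8.4]
contact_force: [-4.3, 0.0, 17.7]
finger_gap: -0.0
```

Request:
play_rows([
  [1, 0, 0, 0.005, 0],
])

```text
time_s: 20.42
tcp_pos: [0.4689, -0.0269, 0.0567]
ee_rot: [180.0, -0.1, -8.4]
contact_force: [-6.0, 0.8, 25.8]
finger_gap: 0.0
```

Request:
play_rows([
  [1, 0, 0, 0.002, 0],
])

```text
time_s: 20.55
tcp_pos: [0.469, -0.0269, 0.0567]
ee_rot: [180.0, -0.1, -8.4]
contact_force: [-7.5, 1.7, 25.3]
finger_gap: 0.0001
```

Request:
play_rows([
  [1, 0, 0, -0.05, 0],
  [1, 0.15, 0, -0.06, 0],
  [1, 0.4, 0, -0.06, 0],
  [1, 0.445, 0, -0.05, 0],
  [1, 0.445, 0, -0.03, 0],
])

```text
time_s: 21.18
tcp_pos: [0.5557, -0.0396, 0.0598]
ee_rot: [-180.0, 0.1, -8.4]
contact_force: [-0.4, -0.6, 0.4]
finger_gap: -0.0
```

Request:
play_rows([
  [1, 0, 0, 0.005, 0],
  [1, 0, 0, 0.01, 0],
])

```text
time_s: 21.42
tcp_pos: [0.5546, -0.0393, 0.0583]
ee_rot: [-180.0, 0.1, -8.4]
contact_force: [-0.7, 0.4, -0.3]
finger_gap: -0.0001
```

Request:
play_rows([
  [1, 0, 0, 0.005, 0],
])

```text
time_s: 21.55
tcp_pos: [0.5553, -0.0395, 0.0576]
ee_rot: [180.0, 0.0, -8.4]
contact_force: [-0.6, 0.9, 1.2]
finger_gap: -0.0
```

Request:
play_rows([
  [1, 0, 0, 0.005, 0],
])

```text
time_s: 21.68
tcp_pos: [0.5556, -0.0396, 0.057]
ee_rot: [180.0, -0.0, -8.4]
contact_force: [-2.5, 0.3, 9.0]
finger_gap: 0.0003
```

Request:
play_rows([
  [1, 0, 0, 0.005, 0],
])

```text
time_s: 21.8
tcp_pos: [0.5557, -0.0396, 0.0569]
ee_rot: [180.0, -0.0, -8.4]
contact_force: [-5.2, 0.5, 16.3]
finger_gap: -0.0002
```

Request:
play_rows([
  [1, 0, 0, 0.005, 0],
])

```text
time_s: 21.92
tcp_pos: [0.5557, -0.0396, 0.0568]
ee_rot: [180.0, -0.0, -8.4]
contact_force: [-7.5, 1.6, 22.7]
finger_gap: 0.0001
```

Request:
play_rows([
  [1, 0, 0, 0.002, 0],
])

```text
time_s: 22.05
tcp_pos: [0.5557, -0.0396, 0.0568]
ee_rot: [180.0, -0.1, -8.4]
contact_force: [-8.4, 1.5, 22.3]
finger_gap: 0.0002
```

Request:
play_rows([
  [1, 0, 0, 0, 0],
  [1, 0, 0, 0, 0],
])

```text
time_s: 22.3
tcp_pos: [0.5557, -0.0396, 0.0568]
ee_rot: [180.0, -0.1, -8.4]
contact_force: [-7.2, 1.0, 20.2]
finger_gap: 0.0001
```

Request:
play_rows([
  [1, 0, 0, -0.05, 0],
  [1, -0.15, 0, -0.06, 0],
  [1, -0.4, 0, -0.06, 0],
  [1, -0.45, 0, -0.04, 0],
  [1, -0.45, 0, -0.02, 0],
])

```text
time_s: 22.92
tcp_pos: [0.467, -0.0265, 0.0584]
ee_rot: [180.0, -0.1, -8.4]
contact_force: [0.7, 0.8, 0.7]
finger_gap: 0.0003
```

Request:
play_rows([
  [1, 0, 0, 0.005, 0],
])

```text
time_s: 23.05
tcp_pos: [0.4683, -0.0269, 0.0572]
ee_rot: [180.0, -0.1, -8.5]
contact_force: [0.5, 0.0, 0.6]
finger_gap: 0.0
```

Request:
play_rows([
  [1, 0, 0, 0.005, 0],
])

```text
time_s: 23.18
tcp_pos: [0.4683, -0.0269, 0.0569]
ee_rot: [180.0, -0.1, -8.4]
contact_force: [-4.2, 1.3, 16.5]
finger_gap: -0.0002
```

Request:
play_rows([
  [1, 0, 0, 0.005, 0],
])

```text
time_s: 23.3
tcp_pos: [0.4683, -0.0269, 0.0568]
ee_rot: [180.0, -0.1, -8.4]
contact_force: [-7.4, 1.4, 24.9]
finger_gap: 0.0002
```

Request:
play_rows([
  [1, 0, 0, 0.005, 0],
])

```text
time_s: 23.42
tcp_pos: [0.4684, -0.0269, 0.0566]
ee_rot: [180.0, -0.1, -8.4]
contact_force: [-9.3, 1.1, 33.3]
finger_gap: -0.0001
```

Request:
play_rows([
  [1, 0, 0, -0.05, 0],
  [1, 0.15, 0, -0.06, 0],
  [1, 0.4, 0, -0.06, 0],
  [1, 0.445, 0, -0.05, 0],
  [1, 0.445, 0, -0.025, 0],
])

```text
time_s: 24.05
tcp_pos: [0.5551, -0.0395, 0.0585]
ee_rot: [-180.0, 0.0, -8.4]
contact_force: [-0.6, 0.9, 0.2]
finger_gap: -0.0001
```

Request:
play_rows([
  [1, 0, 0, 0.005, 0],
  [1, 0, 0, 0.01, 0],
])

```text
time_s: 24.3
tcp_pos: [0.5537, -0.0392, 0.0569]
ee_rot: [-180.0, 0.1, -8.4]
contact_force: [-0.0, 0.6, -0.9]
finger_gap: -0.0003
```

Request:
play_rows([
  [1, 0, 0, 0.005, 0],
])

```text
time_s: 24.42
tcp_pos: [0.5538, -0.0392, 0.0568]
ee_rot: [-180.0, 0.1, -8.4]
contact_force: [-5.1, 1.3, 10.7]
finger_gap: -0.0001
```

Request:
play_rows([
  [1, 0, 0, 0.004, 0],
])

```text
time_s: 24.55
tcp_pos: [0.5538, -0.0392, 0.0567]
ee_rot: [180.0, 0.1, -8.4]
contact_force: [-6.8, 0.8, 16.7]
finger_gap: 0.0001
```

Request:
play_rows([
  [1, 0, 0, 0.005, 0],
  [1, 0, 0, 0.005, 0],
  [1, 0, 0, 0.005, 0],
])

```text
time_s: 24.92
tcp_pos: [0.5538, -0.0392, 0.0567]
ee_rot: [180.0, 0.0, -8.4]
contact_force: [-7.9, 1.7, 17.6]
finger_gap: -0.0002
```

Request:
play_rows([
  [1, 0, 0, -0.05, 0],
  [1, 0, 0, -0.2, 0],
  [1, 0.1, 0, -0.25, 0],
  [1, 0.3, 0, -0.25, 0],
])

```text
time_s: 25.42
tcp_pos: [0.6147, -0.0483, 0.1064]
ee_rot: [180.0, -0.1, -8.4]
contact_force: [0.6, -0.1, -0.1]
finger_gap: -0.0002
```

```bash
python3 -c "
from h import *
go(.105,.065,.08)
img=grab_frame('side')['img'];c=cv2.resize(img[210:350,160:320],None,fx=5,fy=5,interpolation=cv2.INTER_CUBIC)[:600]
cv2.imwrite('pics/s17.png',c)
"
```

```text
units [ 0.005 -0.324  0.132] turn -0.0
t 25.43 clamp xyz mm [104.1   0.2 106.4] yaw -8.44 F clamp [ 0.62 -0.03 -0.12] gap -0.0002
```

View pics/s17.png

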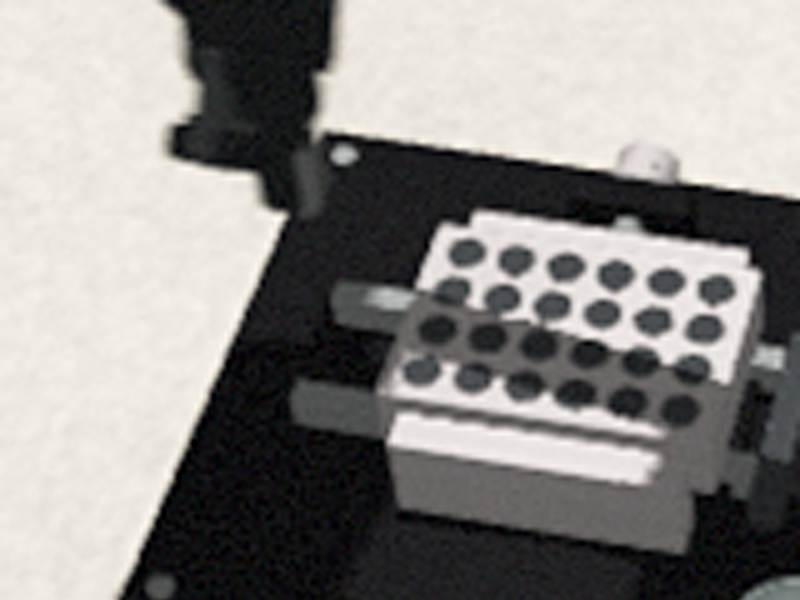

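Request:
play_rows([
  [1, -0.15, 0, 0.05, 0],
  [1, -0.29, 0, 0.15, 0],
  [1, -0.295, 0, 0.21, 0],
  [1, -0.295, 0, 0.235, 0],
  [1, -0.295, 0, 0.242, 0],
])

```text
time_s: 26.1
tcp_pos: [0.5567, -0.0399, 0.0567]
ee_rot: [180.0, -0.0, -8.4]
contact_force: [-6.4, 1.4, 12.4]
finger_gap: 0.0002
```

Request:
play_rows([
  [1, 0, 0, 0.005, 0],
  [1, 0, 0, 0.01, 0],
])

```text
time_s: 26.35
tcp_pos: [0.5567, -0.0399, 0.0566]
ee_rot: [180.0, -0.1, -8.4]
contact_force: [-9.8, 1.3, 24.4]
finger_gap: -0.0
```

Request:
play_rows([
  [1, 0, 0, 0.005, 0],
])

```text
time_s: 26.48
tcp_pos: [0.5568, -0.0399, 0.0566]
ee_rot: [180.0, -0.1, -8.4]
contact_force: [-12.4, 2.4, 31.2]
finger_gap: 0.0
```

Request:
play_rows([
  [1, 0, 0, 0.004, 0],
])

```text
time_s: 26.6
tcp_pos: [0.5568, -0.0399, 0.0564]
ee_rot: [180.0, -0.1, -8.4]
contact_force: [-13.5, 2.2, 34.8]
finger_gap: -0.0001
```

Request:
play_rows([
  [1, 0, 0, -0.05, 0],
  [1, 0, 0, -0.2, 0],
  [1, 0.1, -0.15, -0.22, 0],
  [1, 0.255, -0.32, -0.22, 0],
  [1, 0.255, -0.32, -0.22, 0],
])

```text
time_s: 27.22
tcp_pos: [0.619, 0.0178, 0.0967]
ee_rot: [-180.0, -0.2, -8.3]
contact_force: [0.2, -0.2, -0.8]
finger_gap: 0.0
```

```bash
python3 -c "
from h import *
go(.098,.062,.016)
img=grab_frame('side')['img'];c=cv2.resize(img[210:350,160:320],None,fx=5,fy=5,interpolation=cv2.INTER_CUBIC)[:600]
cv2.imwrite('pics/s18.png',c)
"
```

```text
units [-0.003  0.021  0.403] turn 0.003
t 27.23 clamp xyz mm [98.6 66.1 96.7] yaw -8.3 F clamp [ 0.25 -0.21 -0.81] gap 0.0
```

View pics/s18.png

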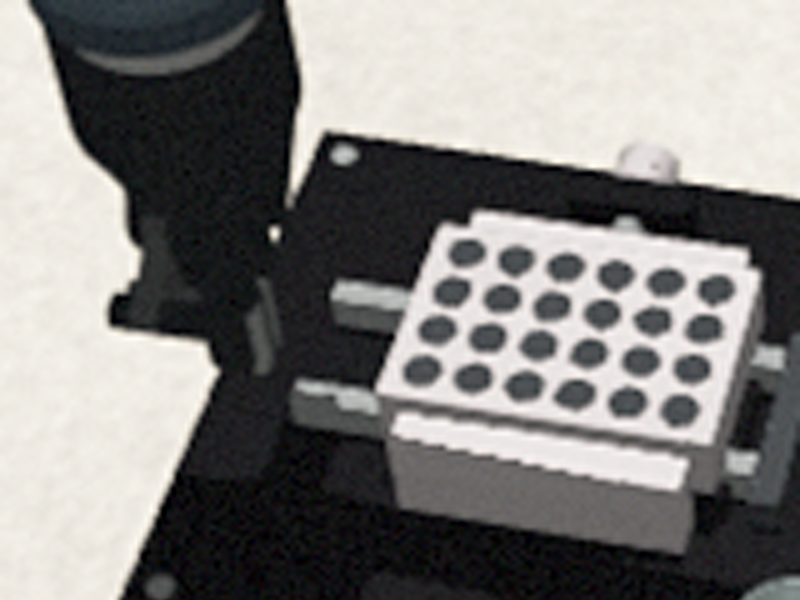

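Request:
play_rows([
  [1, 0, 0, 0.15, 0.003],
  [1, 0, 0, 0.3, 0.003],
  [1, 0, 0, 0.36, 0.003],
  [1, 0, 0, 0.385, 0.003],
  [1, 0, 0, 0.395, 0.003],
])

```text
time_s: 27.9
tcp_pos: [0.6162, 0.0159, 0.0178]
ee_rot: [180.0, -0.1, -8.6]
contact_force: [-0.3, 0.3, -0.3]
finger_gap: 0.0001
```

Request:
play_rows([
  [1, 0, 0.04, 0, 0],
  [1, 0, 0.055, 0, 0],
  [1, 0, 0.07, 0, 0],
])

```text
time_s: 28.28
tcp_pos: [0.6138, 0.0019, 0.0176]
ee_rot: [180.0, -0.0, -8.6]
contact_force: [0.1, -0.4, -0.0]
finger_gap: 0.0001
```

```bash
python3 -c "
from h import *
info()
img=grab_frame('side')['img'];c=cv2.resize(img[210:350,160:320],None,fx=5,fy=5,interpolation=cv2.INTER_CUBIC)[:600]
cv2.imwrite('pics/s19.png',cv2.convertScaleAbs(c,alpha=1.7,beta=10))
"
```

```text
t 28.27 clamp xyz mm [95.8 49.7 17.6] yaw -8.59 F clamp [ 0.13 -0.42 -0.01] gap 0.0001
```

View pics/s19.png

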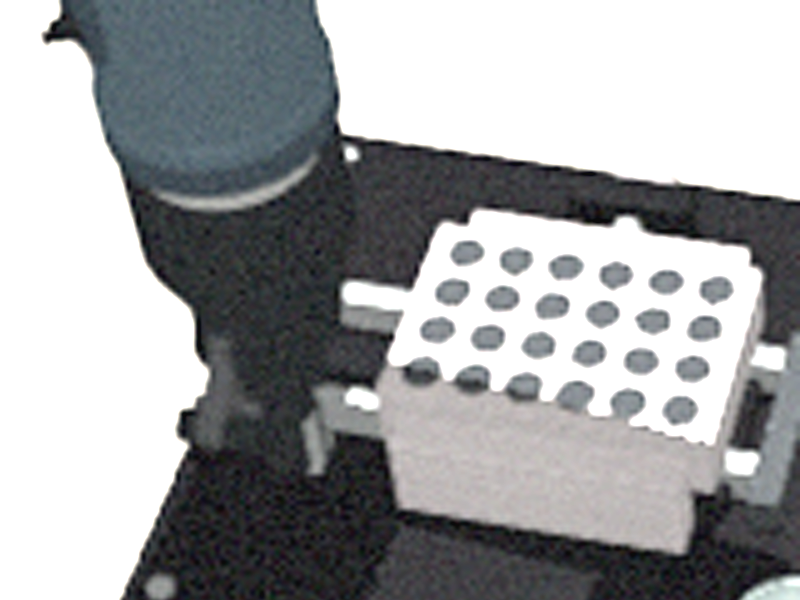

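Request:
play_rows([
  [1, 0, 0.01, 0, 0],
  [1, 0, 0.015, 0, 0],
])

```text
time_s: 28.58
tcp_pos: [0.6131, -0.0006, 0.0171]
ee_rot: [-180.0, 0.0, -8.6]
contact_force: [0.2, -0.7, -0.1]
finger_gap: 0.0001
```

Request:
play_rows([
  [1, 0, 0.005, 0, 0],
  [1, 0, 0.01, 0, 0],
])

```text
time_s: 28.82
tcp_pos: [0.6128, -0.0026, 0.0171]
ee_rot: [-180.0, 0.0, -8.6]
contact_force: [0.3, 0.3, 0.5]
finger_gap: -0.0001
```

Request:
play_rows([
  [1, 0, 0.005, 0, 0],
])

```text
time_s: 28.95
tcp_pos: [0.6126, -0.0036, 0.0171]
ee_rot: [180.0, 0.0, -8.6]
contact_force: [0.5, -0.7, 0.2]
finger_gap: 0.0003
```

Request:
play_rows([
  [1, 0, 0.005, 0, 0],
])

```text
time_s: 29.08
tcp_pos: [0.6125, -0.0046, 0.0171]
ee_rot: [-180.0, -0.0, -8.6]
contact_force: [-0.2, 0.2, -0.5]
finger_gap: -0.0003
```

Request:
play_rows([
  [1, 0, 0.005, 0, 0],
])

```text
time_s: 29.2
tcp_pos: [0.6125, -0.0049, 0.0171]
ee_rot: [-179.9, -0.0, -8.6]
contact_force: [1.1, 4.7, -0.6]
finger_gap: 0.0001
```

Request:
play_rows([
  [1, 0, -0.005, 0, 0],
])

```text
time_s: 29.32
tcp_pos: [0.6125, -0.0045, 0.0171]
ee_rot: [180.0, 0.0, -8.6]
contact_force: [0.3, 0.1, 0.7]
finger_gap: -0.0001
```

```bash
python3 -c "
from h import *
info()"
```

```text
t 29.32 clamp xyz mm [95.4 43.1 17.1] yaw -8.57 F clamp [0.29 0.18 0.66] gap -0.0001
```

Request:
play_rows([
  [1, 0, -0.05, 0, 0],
  [1, 0.02, -0.08, -0.1, 0],
  [1, 0.02, -0.08, -0.35, 0],
  [1, 0.02, -0.08, -0.45, 0],
  [1, 0.02, 0.1, -0.45, 0],
])

```text
time_s: 29.95
tcp_pos: [0.6154, -0.0231, 0.1099]
ee_rot: [-180.0, -0.3, -8.4]
contact_force: [-0.8, -0.2, -0.6]
finger_gap: -0.0002
```

```bash
python3 -c "
from h import *
go(.097,-.065,.105)
img=grab_frame('side')['img'];c=cv2.resize(img[210:350,160:320],None,fx=5,fy=5,interpolation=cv2.INTER_CUBIC)[:600]
cv2.imwrite('pics/s20.png',cv2.convertScaleAbs(c,alpha=1.2,beta=10))
"
```

```text
units [-0.021  0.451  0.024] turn 0.0017
t 29.95 clamp xyz mm [101.   25.1 109.9] yaw -8.36 F clamp [-0.72 -0.3  -0.61] gap -0.0002
```

View pics/s20.png

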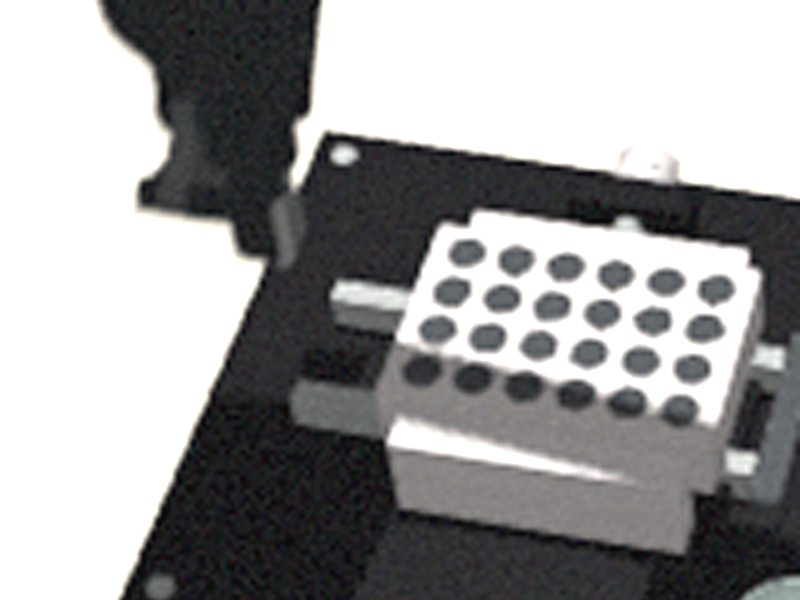

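Request:
play_rows([
  [1, -0.02, 0.2, 0, 0],
  [1, -0.02, 0.45, 0, 0],
  [1, -0.02, 0.45, 0.1, 0],
  [1, -0.02, 0.45, 0.25, 0],
  [1, -0.02, 0.45, 0.4, 0],
])

```text
time_s: 30.62
tcp_pos: [0.5962, -0.1134, 0.0264]
ee_rot: [180.0, -0.0, -8.6]
contact_force: [0.0, -0.5, -0.3]
finger_gap: 0.0002
```

```bash
python3 -c "
from h import *
go(.096,-.050,.0175)"
```

```text
units [ 0.003 -0.085  0.045] turn -0.0037
t 30.62 clamp xyz mm [ 95.3 -66.9  26.4] yaw -8.6 F clamp [ 0.12 -0.47 -0.26] gap 0.0002
```

Request:
play_rows([
  [1, 0, 0, 0.03, 0],
  [1, 0, -0.03, 0.043, 0],
  [1, 0, -0.06, 0.043, 0],
  [1, 0, -0.08, 0.043, 0],
  [1, 0, -0.09, 0.043, 0],
])

```text
time_s: 31.25
tcp_pos: [0.5993, -0.0951, 0.0193]
ee_rot: [180.0, -0.1, -8.5]
contact_force: [-0.3, 0.9, 0.7]
finger_gap: 0.0001
```

```bash
python3 -c "
from h import *
info()"
```

```text
t 31.25 clamp xyz mm [ 95.7 -48.4  19.3] yaw -8.54 F clamp [-0.47  0.83  0.68] gap 0.0001
```

Request:
play_rows([
  [1, 0, -0.005, 0, 0],
  [1, 0, -0.01, 0, 0],
])

```text
time_s: 31.5
tcp_pos: [0.5992, -0.0936, 0.0187]
ee_rot: [180.0, -0.0, -8.6]
contact_force: [0.0, 0.7, -0.1]
finger_gap: 0.0001
```

Request:
play_rows([
  [1, 0, -0.005, 0, 0],
])

```text
time_s: 31.62
tcp_pos: [0.5993, -0.0927, 0.0185]
ee_rot: [180.0, -0.0, -8.6]
contact_force: [0.6, -0.6, -0.8]
finger_gap: 0.0002
```

Request:
play_rows([
  [1, 0, -0.004, 0, 0],
])

```text
time_s: 31.75
tcp_pos: [0.5993, -0.0918, 0.0185]
ee_rot: [180.0, 0.0, -8.6]
contact_force: [-0.3, -0.0, -0.5]
finger_gap: -0.0003
```

Now at y ≈ −45.2; half-millimetre steps.

Request:
play_rows([
  [1, 0, -0.004, 0, 0],
])

```text
time_s: 31.88
tcp_pos: [0.5995, -0.091, 0.0184]
ee_rot: [-180.0, 0.0, -8.6]
contact_force: [-0.2, -0.3, -0.5]
finger_gap: -0.0002
```

Request:
play_rows([
  [1, 0, -0.003, 0, 0],
])

```text
time_s: 32.0
tcp_pos: [0.5996, -0.0904, 0.0185]
ee_rot: [-180.0, 0.0, -8.6]
contact_force: [0.3, -0.2, -0.1]
finger_gap: 0.0
```

Request:
play_rows([
  [1, 0, -0.003, 0, 0],
])

```text
time_s: 32.12
tcp_pos: [0.5997, -0.0898, 0.0185]
ee_rot: [-180.0, 0.0, -8.6]
contact_force: [-0.5, -0.0, 0.2]
finger_gap: -0.0
```

Request:
play_rows([
  [1, 0, -0.003, 0, 0],
])

```text
time_s: 32.25
tcp_pos: [0.5997, -0.0892, 0.0185]
ee_rot: [-180.0, 0.0, -8.6]
contact_force: [1.0, -0.5, 0.0]
finger_gap: -0.0003
```

Request:
play_rows([
  [1, 0, -0.003, 0, 0],
])

```text
time_s: 32.38
tcp_pos: [0.5998, -0.0888, 0.0185]
ee_rot: [180.0, -0.0, -8.6]
contact_force: [0.3, -2.4, 0.5]
finger_gap: -0.0
```

Request:
play_rows([
  [1, 0, -0.003, 0, 0],
])

```text
time_s: 32.5
tcp_pos: [0.5999, -0.0887, 0.0185]
ee_rot: [179.9, 0.0, -8.6]
contact_force: [-0.3, -4.4, -0.5]
finger_gap: 0.0001
```

Request:
play_rows([
  [1, 0, -0.003, 0, 0],
])

```text
time_s: 32.62
tcp_pos: [0.6, -0.088, 0.0185]
ee_rot: [180.0, -0.0, -8.6]
contact_force: [-1.0, -3.2, -0.5]
finger_gap: -0.0001
```

Request:
play_rows([
  [1, 0, 0.02, 0, 0],
  [1, 0, 0.08, 0, 0],
  [1, 0.02, 0.1, -0.1, 0],
  [1, 0.02, 0.1, -0.35, 0],
  [1, 0.02, 0.1, -0.6, 0],
])

```text
time_s: 33.25
tcp_pos: [0.6006, -0.1083, 0.1394]
ee_rot: [-180.0, 0.1, -8.6]
contact_force: [0.9, -0.9, -0.4]
finger_gap: 0.0003
```

```bash
python3 -c "
from h import *
info()
for n,b in (('side',(210,350,160,320)),('top',(135,270,225,375))):
  img=grab_frame(n)['img'];c=cv2.resize(img[b[0]:b[1],b[2]:b[3]],None,fx=5,fy=5,interpolation=cv2.INTER_CUBIC)[:600]
  cv2.imwrite(f'pics/{n}21.png',cv2.convertScaleAbs(c,alpha=1.2,beta=10))
"
```

```text
t 33.25 clamp xyz mm [ 98.9 -61.2 139.4] yaw -8.61 F clamp [ 1.01 -0.76 -0.44] gap 0.0003
```

View pics/side21.png

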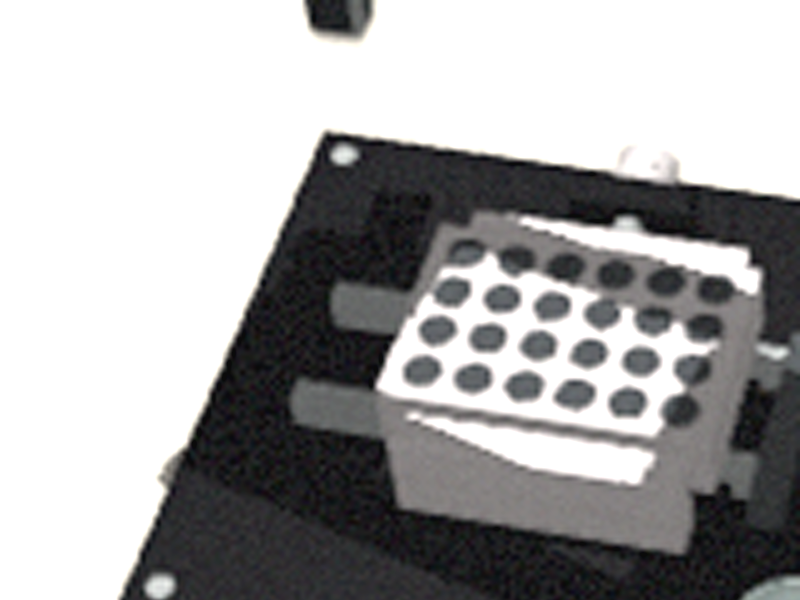

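View pics/top21.png

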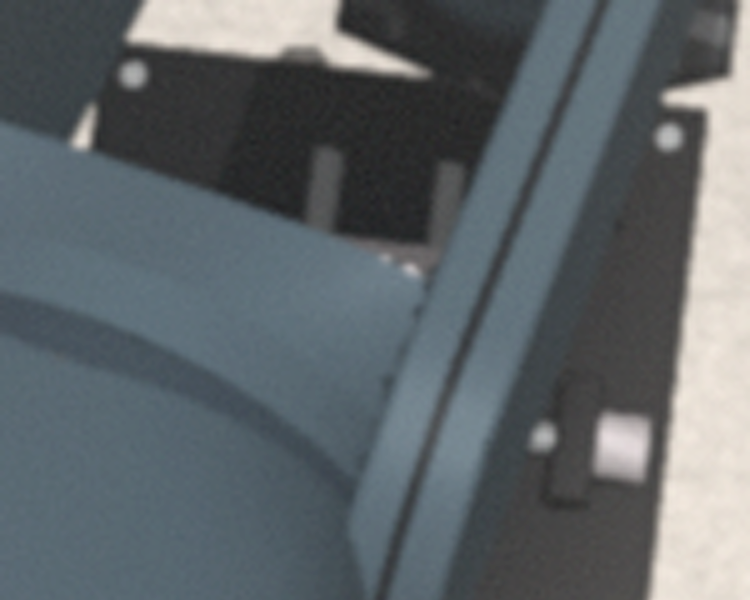

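Request:
play_rows([
  [1, -0.015, 0, 0.25, 0],
  [1, -0.015, 0, 0.48, 0],
  [1, -0.015, -0.03, 0.6, 0],
  [1, -0.015, -0.07, 0.605, 0],
  [1, -0.015, -0.08, 0.605, 0],
])

```text
time_s: 33.98
tcp_pos: [0.601, -0.0913, 0.0182]
ee_rot: [-180.0, -0.1, -8.6]
contact_force: [-0.7, -0.1, 1.2]
finger_gap: 0.0002
```

```bash
python3 -c "
from h import *
info()"
```

```text
t 33.98 clamp xyz mm [ 96.8 -44.4  18.2] yaw -8.55 F clamp [-0.7  -0.18  1.24] gap 0.0002
```

Request:
play_rows([
  [1, 0, -0.003, 0, 0],
  [1, 0, -0.006, 0, 0],
])

```text
time_s: 34.22
tcp_pos: [0.6014, -0.0906, 0.0187]
ee_rot: [180.0, -0.1, -8.6]
contact_force: [-0.2, 0.0, -0.5]
finger_gap: -0.0002
```

Request:
play_rows([
  [1, 0, -0.002, 0, 0],
  [1, 0, -0.002, 0, 0],
])

```text
time_s: 34.48
tcp_pos: [0.6008, -0.09, 0.0178]
ee_rot: [180.0, -0.0, -8.6]
contact_force: [-1.0, -0.5, -0.4]
finger_gap: -0.0003
```

Request:
play_rows([
  [1, 0, -0.002, 0, 0],
  [1, 0, -0.002, 0, 0],
])

```text
time_s: 34.72
tcp_pos: [0.6007, -0.0895, 0.0175]
ee_rot: [-180.0, 0.0, -8.6]
contact_force: [0.0, -0.7, 0.3]
finger_gap: 0.0
```

Request:
play_rows([
  [1, 0, -0.002, 0, 0],
  [1, 0, -0.002, 0, 0],
])

```text
time_s: 34.98
tcp_pos: [0.6007, -0.0891, 0.0175]
ee_rot: [-180.0, 0.0, -8.6]
contact_force: [-0.9, 0.1, 0.3]
finger_gap: 0.0
```

Request:
play_rows([
  [1, 0, -0.002, 0, 0],
  [1, 0, -0.002, 0, 0],
])

```text
time_s: 35.22
tcp_pos: [0.6008, -0.0888, 0.0175]
ee_rot: [180.0, 0.0, -8.6]
contact_force: [0.4, -1.2, -0.2]
finger_gap: 0.0002
```

Request:
play_rows([
  [1, 0, -0.002, 0, 0],
  [1, 0, -0.002, 0, 0],
])

```text
time_s: 35.48
tcp_pos: [0.6009, -0.0886, 0.0175]
ee_rot: [180.0, -0.0, -8.6]
contact_force: [-1.3, -1.4, -0.3]
finger_gap: 0.0
```

Request:
play_rows([
  [1, 0, -0.002, 0, 0],
  [1, 0, -0.002, 0, 0],
])

```text
time_s: 35.72
tcp_pos: [0.6009, -0.0885, 0.0175]
ee_rot: [180.0, -0.0, -8.6]
contact_force: [-1.0, -3.5, -1.5]
finger_gap: -0.0
```

Request:
play_rows([
  [1, 0, 0.02, 0, 0],
  [1, 0, 0.08, 0, 0],
  [1, 0.1, 0.12, -0.15, 0],
  [1, 0.3, 0.15, -0.45, 0],
  [1, 0.5, 0.2, -0.7, 0],
])

```text
time_s: 36.35
tcp_pos: [0.6873, -0.1402, 0.1497]
ee_rot: [-180.0, 0.0, -8.6]
contact_force: [1.6, -0.5, -1.0]
finger_gap: 0.0004
```

Request:
play_rows([
  [1, 0.1, 0.3, 0, 0],
  [1, 0.1, 0.6, 0, 0],
  [1, 0.1, 0.6, 0, 0],
])

```text
time_s: 36.72
tcp_pos: [0.6873, -0.2673, 0.1474]
ee_rot: [179.9, 0.0, -8.9]
contact_force: [-0.4, 0.1, 1.0]
finger_gap: 0.0001
```

```bash
cat > f2.py <<'E'
from h import *
info()
for n,b in (('side',(225,370,175,370)),('top',(135,305,215,375))):
  img=grab_frame(n)['img'];f=4 if n=='side' else 3.5
  cv2.imwrite(f'pics/{n}22.png',cv2.resize(img[b[0]:b[1],b[2]:b[3]],None,fx=f,fy=f,interpolation=cv2.INTER_CUBIC))
E
python3 f2.py
```

```text
t 36.73 clamp xyz mm [ 208.  -205.9  147.4] yaw -8.92 F clamp [-0.41  0.    0.99] gap 0.0001
```

View pics/side22.png

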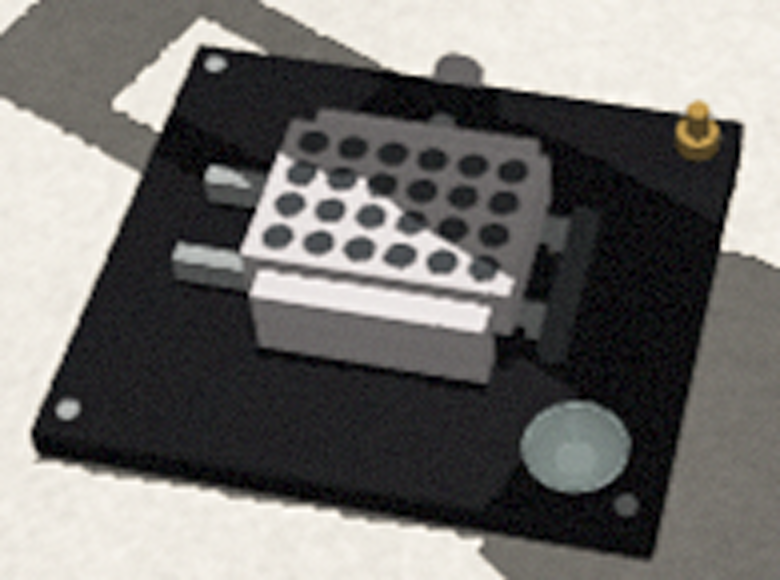

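View pics/top22.png

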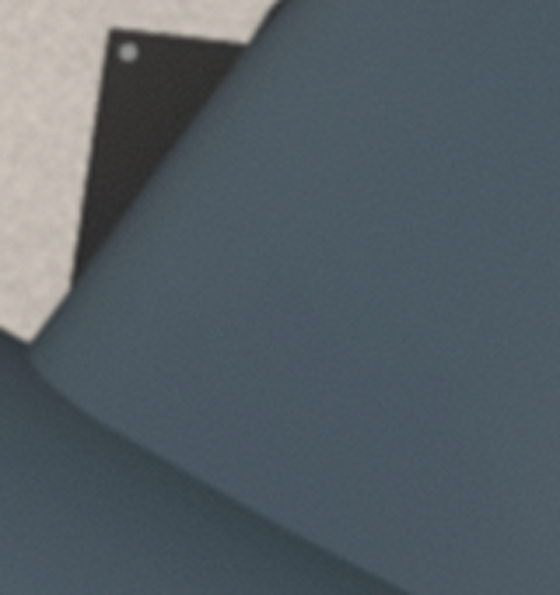

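```bash
python3 -c "
from bench import *
print(job_done())"
```

```text
the job is handed in; nothing more can be done
None
```

The job is handed in at about 37 s: both bars are at the end stop, and the block is pressed down level and tight on them.

- **Bars:** I pushed the left bar, then the right, until each met the stop (about 8 N, both at the same tool position). The final side picture shows both inner ends on the stop.
- **Block:** I pressed the outer and inner ends in turn. The outer end was about 2 mm high at first. Under the last presses both ends read the same height (tool z 56.4 and 56.6 mm). The highest readings were about 33 N on the inner end and 35 N on the outer. That is above the suggested 20–25 N, but under the 50 N limit.
- **Nudge checks:** The left bar held a sideways nudge of 4.7 N. The right bar held 2.4 N. As I pushed on to 4.4 N, the tool advanced about 0.7 mm and the force eased to 3.2 N. On a second nudge, contact came at the same place and the bar held 3.5 N. All the nudges except the first 2.4 N on the right bar were stronger than the 2–3 N asked.
- **What disagreed:** The pictures and the contacts put the closed fingertips behind the reported tool point, by about 10–20 mm, not 19 mm ahead of it. I set heights by touch and picture instead. In the last top picture the arm hid the stand, so the final look relies on the side camera alone. That view covers only the stand; I took no final look at the rest of the bench.

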